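Lay a candle mould in its cradle and fit the wick pin

TASK

Get the slim pillar mould ready for pouring: take it from where it stands, lay it gently on its side in the wooden V cradle with its open mouth right against the end stop, and let go of it. Then take the steel wick pin from its rest and push it through the wick hole in the mould's base (hand-drilled a little off centre, so feel for it) until its flange sits flush on the base, and leave it there. Leave the tins, the wide mould, the jug and the stirrer where they are.

Things in the scene. Friction and masses are not known exactly. Their poses are not given: they have to be found in the camera images.
- mould: The mould to use: plain aluminium tube, 44 mm outside diameter, 150 mm tall, wall 3 mm, about 0.2 kg, standing on its closed base, open mouth up. The slimmest and tallest upright thing in reach (the other mould is 76 mm wide, 115 mm tall; tins are ribbed steel). Origin: centre of the base's underside; z along the tube's axis to the mouth. The wick hole goes through the base near the origin.
- mould_mouth (a point): The centre of the mould's open mouth, 150 mm from the base along the tube's axis. The round wick hole at the other end goes through the 8 mm thick base. It is 8 mm in diameter, without a chamfer, drilled by hand: its centre is about 3 mm off the tube's axis, in a direction that is not given, so it has to be felt for.
- cradle: The fixed wooden cradle: board 200 mm long (x -96 to +104 mm), 74 mm wide, 15 mm high, with two V blocks and an end stop. Origin: on the table, under the middle of the mould's place; x runs level along the cradle to the end stop, z up. A mould in place lies along x, its mouth on the stop, its base at x = -75 mm, overhanging the first V block by 15 mm with nothing beyond it.
- seat_centre (a point): The middle of the laid mould's axis, 75 mm above the cradle's origin, same axes. The two 90 degree V blocks are 40 mm wide, their tops 64 mm above the table, at x -60 to -42 mm and +60 to +75 mm; they hold the mould with its axis level, 75 mm above the table.
- stop_face (a point): The point of the end stop's face on the laid mould's axis, 75 mm above the table, at x = +75 mm in the cradle. The stop is an upright plate 44 mm wide and 12 mm thick; its top is 83 mm above the table.
- pin: The steel wick pin, about 0.1 kg. Origin: centre of the flange's seating face; x along the rod to the tip. Flange 28 mm in diameter, 4 mm thick (x -4 to 0 mm). Square grip, 18 by 18 mm, x -38 to -4 mm, its sides upright. It balances about 3 mm in front of the flange's face. At the start it lies level in its rest, its axis 40 mm above the table.
- pin_tip (a point): The tip of the wick pin, 115 mm from the flange's seating face. The rod is 6 mm in diameter; its tip is blunt (flat, 5 mm across, with a 1 mm chamfer).
- pin_rest: The fixed wooden rest of the pin: board 180 by 56 mm, 10 mm high, with two small posts: a flat one 14 mm wide, 31 mm high, under the rear end of the pin's grip, and a notched one 12 mm wide, 42 mm high, near the rod's tip. Origin: on the table under the board's centre; x along the board towards the pin's tip. The pin's origin lies at x = -38 mm.
- tin_short: Candle tin, ribbed steel, 68 mm wide, 85 mm tall: to be left alone. Origin: centre of its underside.
- tin_tall: Candle tin, 74 mm wide, 110 mm tall: to be left alone. Origin: centre of its underside.
- tin_wide: Candle tin, 100 mm wide, 58 mm tall: to be left alone. Origin: centre of its underside.
- tin_small: Candle tin, 54 mm wide, 55 mm tall: to be left alone. Origin: centre of its underside.
- wide_mould: Empty aluminium mould, 76 mm wide, 115 mm tall: not the one to use, to be left alone. Origin: centre of its underside.
- jug: Clear plastic pouring jug with a handle, 116 mm wide, 130 mm tall: to be left alone. Origin: centre of its underside.
- stirrer: Flat wooden stirrer lying on the table: to be left alone. Origin: its underside.
There are look-alikes about, which are no part of the job. What is shaped like the mould but green is not meant.

How it is judged:
By the outcome, as a careful person would: the job done as asked, in the order asked, and still so for the second after the job is handed in, with the robot touching nothing.
It also fails if it takes over 72 s, if anything falls off the work surface, if the arm or the gripper's body presses on something with over 40 N, if the wrist force passes 120 N, or if a joint passes its speed limit or range.

ROBOT

A 6-joint arm with a two-finger parallel gripper is mounted at the origin on the work surface. World frame = base frame: x ahead of the robot, y to its left, z up, the work surface at z = 0. Lengths are in m, angles in rad, forces in N, time in s.
With the tool pointing down it reaches from about 0.4 to 0.825 m from the base axis. Payload 7 kg.
Tool frame: the origin (TCP) lies at the centre of the arm's flange, where the gripper is bolted on; the fingertips stand 178 mm ahead of it and the grasp point (between the pads) lies 159 mm ahead of it; x points along the fingers, z is the direction in which the jaws open and shut, and the axes are right-handed (so a half turn about x gives the same grasp; the last joint's range is limited). The gripper opens to 88 mm and grips with 3 to 60 N. Pads are 19 mm wide; open, the fingers measure 130 mm over their backs; the gripper's body (78 mm by 193 mm) begins 47 mm behind the grasp point.
Start: joints at [-1.015, 0.359, 0.012, 0, -1.224, -0.288], TCP at [0.179, -0.651, 0.405] pointing down, gripper open.
Joint ranges: [-3.07, 3.07], [-1.43, 2.12], [-1.02, 1.25], [-3.03, 1.67], [-3.05, -0], [-3.03, 3.03]. Speed limits (rad/s): [2.39, 2.39, 3.01, 3.14, 3.14, 3.14].

INTERFACE

Orientations are given as [roll, pitch, yaw] about the fixed x, y, z axes, in that order (R = Rz(yaw) Ry(pitch) Rx(roll)).
In Python, from station import telemetry, optics, job_done, finder gives the robot as it stands.
- The arm moves only by the tool play_rows, never from a script. Its argument "steps" is a list of rows, each an object of numbers: "gripper": the opening, from 0 (shut) to 1 (fully open); "tx", "ty", "tz": the shift along the tool's x, y, z in units of 25 mm (1.0 is 25 mm); "ax", "ay", "az": the turn, a rotation vector about the tool's x, y, z in units of 6 degrees (1.0 is 6 degrees). In form: [{"gripper": .., "tx": .., "ty": .., "tz": .., "ax": .., "ay": .., "az": ..}, ...]. A call has 1 to 20 rows; each row shifts and turns the commanded pose from where the row before left it, along the tool's axes as they then stand; what a row does not reach is not made up. A row lasts 1/12 s, in which the tool goes at most 41.7 mm and 7.16 degrees, less where a joint would pass 70% of its speed; a pose out of reach is approached as far as the arm can. A call is refused whole if a number of a shift passes 1 or a number of a turn 1, either way. A call with a gripper value outside its range is refused whole. The fingers move at their own pace and stop on an object; "newtons" is the grip in N (left out, the last holds). Time passes only in rows, so rows that do not move let the fingers close. It gives the time, the measured TCP pose, the force and the opening at its end, in the units of the state.
- telemetry.get_state(): the state, without advancing time (a new reading comes with each control period).
- optics.grab_frame(name): name is "scene" or "top" or "wrist"; returns the picture (400x640x3 uint8, red, green, blue); there is no depth.
- optics.calibration(name): a dict with "fx", "fy", "cx", "cy" (pixels), "T" (4x4, takes a point from camera to world coordinates); the wrist camera has in their place "mount" (4x4, takes a point from camera to tool coordinates, whose origin is the TCP and whose axes are the tool frame's). Camera axes: x right, y down, z forward; pixel columns grow to the right and rows downward; lengths in m; the calibration is good to about 2 mm. A picture is of the moment at which its call begins: read the wrist's pose just before it. calibration takes no time and is no camera call.
- job_done(): hands the job in, once; it reports no verdict.
Trained networks look in the newest picture that a camera, given by its name, has taken for a name from the list of things; names that differ only in an ending like _2 or _b are one class to them, and where a whole thing is asked for, a point or a joint stands for the part that bears it (a point fixed in the world has none). Each returns a list of dicts, best first, with "confidence" (0 to 1); they miss things now and then, are a little off and sometimes report something else, mostly with a low value. They report only what shows in the picture. A call takes as long as a camera call. They do not tell look-alikes from the thing itself.
- finder.look_for(query, camera): "extent" ([left, top, right, bottom] in pixels, round what is visible of it).
- finder.silhouettes(query, camera): "pixels" (400x640 bool, what is visible of it) and "extent" ([left, top, right, bottom] in pixels, round what is visible of it).
- finder.pinpoint(query, camera): "location" ([row, column] in pixels: a listed point, or the origin of a listed thing).
The state is a dict: "t": time; "q": joint angles; "qd": joint speeds; "joint_efforts": joint torques, N m; "eef_pos": TCP position; "ee_rot": TCP orientation; "force": force on the tool from outside, world axes, zero at the start; "moment": the same for the moment, N m; "width": finger opening in m.
Only numpy, scipy, OpenCV 4.12 (cv2) and the standard library are available. Lean on these libraries where they do the work, as an engineer would, in place of code of your own. Each camera call takes 0.05 s, during which the arm holds its last target.

## Working session

There is one attempt and no reset: what is moved stays moved. The work goes in short steps, Python scripts to look and compute and a tool call to move; the robot and the scene stay as the last step left them, time stands still between calls to the robot, and variables do not carry over. Pictures are saved under pics/ and viewed, and the job is handed in when it is done.

Besides the shell and the picture viewer there is one more tool, called after ">>>" by a JSON object that holds its "op" and its "data", one argument or row to a line. play_rows: Moves the arm, as the interface text tells. Its arguments: {"type":"object","properties":{"steps":{"type":"array"},"newtons":{"type":"number"}},"required":["steps"]}

```bash
ls; mkdir -p pics
python3 - <<'E'
from station import telemetry, optics, finder
import cv2,json
print(telemetry.get_state())
for n in ("scene","top"):
    im=optics.grab_frame(n); cv2.imwrite(f"pics/{n}0.png",im[:,:,::-1])
    c=optics.calibration(n); print(n,c)
    for q in ("mould","cradle","pin","pin_rest","seat_centre","stop_face","mould_mouth","pin_tip"):
        r=finder.pinpoint(q,n); print(q,[(round(d["confidence"],2),[round(float(v),1) for v in d["location"]]) for d in r])
    for q in ("mould",):
        r=finder.look_for(q,n); print(q,[(round(d["confidence"],2),d["extent"]) for d in r])
print(optics.calibration("wrist"))
E
```

```text
pics
{'t': 0.0, 'q': array([-1.01490143e+00,  3.59394039e-01,  1.10737305e-02, -3.80437542e-04,
       -1.22411870e+00, -2.88090127e-01]), 'qd': array([ 7.05923573e-04, -3.26289273e-05,  6.03977905e-04,  7.20513199e-04,
       -2.25390331e-03,  1.95005079e-04]), 'joint_efforts': array([-2.29553414e-03, -5.82726073e+01,  2.93044996e+01,  6.99730843e+00,
        6.79521851e-03, -1.35986215e-04]), 'eef_pos': array([ 0.17856107, -0.6507503 ,  0.40371884]), 'ee_rot': array([0.07374957, 1.56911515, 1.91222111]), 'force': array([-0.05236224,  1.09765635, -0.04864771]), 'moment': array([ 0.01741081, -0.00449898, -0.01566465]), 'width': 0.08747929993487068}
scene {'fx': 371.36296040695896, 'fy': 371.36296040695896, 'cx': 326.00814574576395, 'cy': 200.39918718651992, 'T': array([[ 0.79105526,  0.48832091, -0.3684756 ,  0.87970572],
       [ 0.61160688, -0.64409701,  0.45943016, -0.34366308],
       [-0.01298468, -0.58879686, -0.80817675,  0.88667911],
       [ 0.        ,  0.        ,  0.        ,  1.        ]])}
mould [(0.92, [172.7, 348.5]), (0.87, [156.0, 300.2]), (0.84, [124.7, 354.7]), (0
[... 1232 characters left out ...]
73.4]), (0.81, [242.3, 240.9]), (0.64, [292.0, 289.0])]
pin_tip [(0.5, [227.4, 418.4])]
mould [(0.92, [238.1, 237.0, 261.4, 253.4]), (0.88, [162.6, 271.8, 199.9, 292.9]), (0.72, [248.7, 279.5, 277.7, 305.8]), (0.65, [279.6, 280.4, 301.7, 301.2])]
{'fx': 287.7529825904148, 'fy': 287.7529825904148, 'cx': 318.16927004805007, 'cy': 199.72814876942408, 'mount': array([[-3.72338244e-05, -2.99863077e-01,  9.53982250e-01,
         1.84453090e-02],
       [ 3.97802085e-06, -9.53982251e-01, -2.99863077e-01,
         8.02697589e-02],
       [ 9.99999999e-01, -7.37008788e-06,  3.67132692e-05,
        -1.18884644e-03],
       [ 0.00000000e+00,  0.00000000e+00,  0.00000000e+00,
         1.00000000e+00]])}
```

View pics/scene0.png

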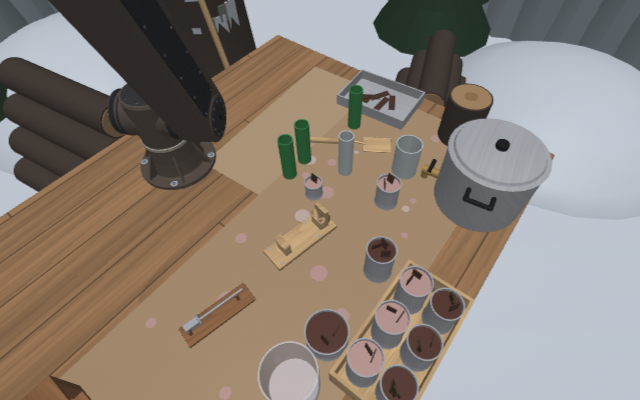

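View pics/top0.png

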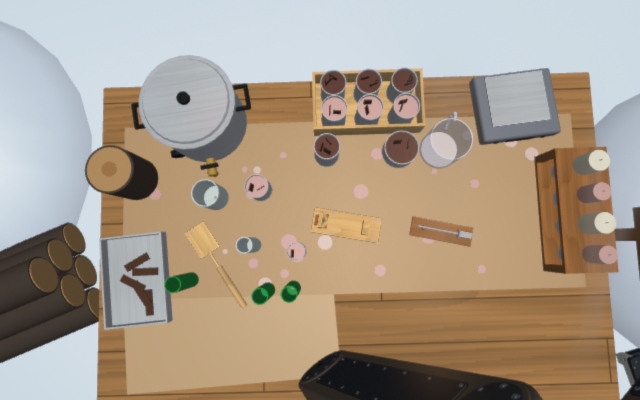

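Run:
```python
import cv2
a=cv2.imread("pics/scene0.png"); b=cv2.imread("pics/top0.png")
cv2.imwrite("pics/sc_crop.png",cv2.resize(a[70:200,240:400],(800,650),interpolation=cv2.INTER_CUBIC)[:600])
cv2.imwrite("pics/top_crop.png",cv2.resize(b[170:310,140:320],(771,600),interpolation=cv2.INTER_CUBIC))
```

```text
(no output)
```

View pics/sc_crop.png

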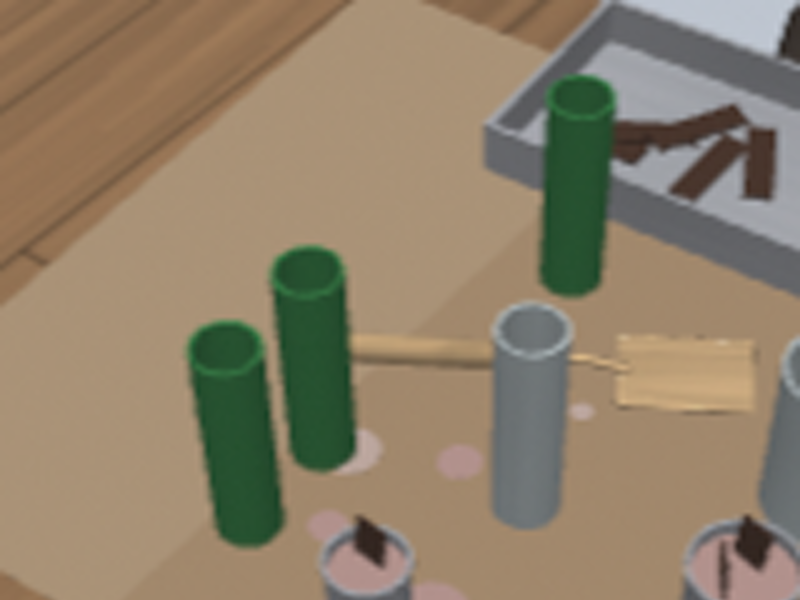

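View pics/top_crop.png

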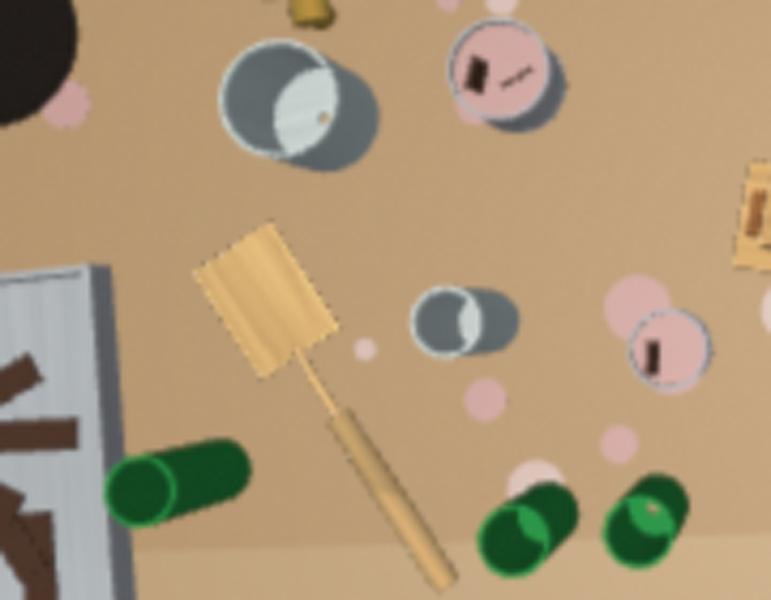

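```bash
cat > h.py <<'E'
import numpy as np, cv2
from scipy.spatial.transform import Rotation as Ro
from station import telemetry, optics, finder
def cam(n,st=None):
    c=optics.calibration(n)
    if "T" in c: T=c["T"]
    else:
        st=st or telemetry.get_state(); W=np.eye(4); W[:3,:3]=Ro.from_euler('xyz',st["ee_rot"]).as_matrix(); W[:3,3]=st["eef_pos"]; T=W@c["mount"]
    return c,T
def atz(n,rc,z,st=None):
    c,T=cam(n,st); d=T[:3,:3]@np.array([(rc[1]-c["cx"])/c["fx"],(rc[0]-c["cy"])/c["fy"],1]); o=T[:3,3]
    return o+d*(z-o[2])/d[2]
def proj(n,p,st=None):
    c,T=cam(n,st); q=np.linalg.inv(T)@np.r_[p,1]; return [c["cy"]+c["fy"]*q[1]/q[2], c["cx"]+c["fx"]*q[0]/q[2]]
E
python3 - <<'E'
from h import *
np.set_printoptions(precision=4,suppress=True)
S={"scene":dict(mould=((172.7,348.5),0),mouth=((138,346.8),.15),cradle=((241.3,296.5),0),seat=((225.8,297),.075),stop=((210.4,318.7),.075),pin=((319.5,198.6),.04),rest=((311.8,218.9),0),tip=((286.6,239.5),.04)),
"top":dict(mould=((244.6,254.8),0),mouth=((242.3,240.9),.15),cradle=((221.7,349.1),0),seat=((224.4,350.9),.075),stop=((219.2,323.2),.075),pin=((235.8,455.1),.04),rest=((231.5,438.6),0),tip=((227.4,418.4),.04))}
for k in S["top"]: print(k,atz("scene",*S["scene"][k]),atz("top",*S["top"][k]))
E
```

```text
mould [0.466  0.2874 0.    ] [0.4524 0.2858 0.    ]
mouth [0.4582 0.2809 0.15  ] [0.4588 0.2964 0.15  ]
cradle [0.4958 0.002  0.    ] [0.5121 0.003  0.    ]
seat [0.4996 0.0084 0.075 ] [0.5004 0.0029 0.075 ]
stop [0.5143 0.0801 0.075 ] [0.5173 0.0799 0.075 ]
pin [ 0.4675 -0.307   0.04  ] [ 0.4605 -0.2966  0.04  ]
rest [ 0.4729 -0.2625  0.    ] [ 0.4751 -0.2614  0.    ]
tip [ 0.4847 -0.1931  0.04  ] [ 0.4876 -0.193   0.04  ]
```

```bash
cat >> h.py <<'E'
np.set_printoptions(precision=4,suppress=True)
def pose(st=None):
    st=st or telemetry.get_state(); return np.array(st["eef_pos"]),Ro.from_euler('xyz',st["ee_rot"])
def rot(hdeg,alpha):
    """approach leaning toward azimuth hdeg, alpha deg below horizontal (90=down, >90 past vertical); tool z = h x up"""
    h=np.array([np.cos(np.radians(hdeg)),np.sin(np.radians(hdeg)),0]); a=np.radians(alpha)
    x=h*np.cos(a)+np.array([0,0,-np.sin(a)]); z=np.array([h[1],-h[0],0]); y=np.cross(z,x)
    return Ro.from_matrix(np.c_[x,y,z])
def plan(p1,R1,n=None,grip=None,p0=None,R0=None,v=0.022,w=5.0,show=True):
    if p0 is None: p0,R0=pose()
    p1=np.array(p1); rv=(R0.inv()*R1).as_rotvec(degrees=True)
    n=n or int(np.ceil(max(np.linalg.norm(p1-p0)/v,np.linalg.norm(rv)/w,1)))
    rows=[];p,R=p0.copy(),R0
    for i in range(n):
        t=(i+1)/n; pt=p0+(p1-p0)*t; Rt=R0*Ro.from_rotvec(rv*t,degrees=True)
        d=R.inv().apply(pt-p)/0.025; r=(R.inv()*Rt).as_rotvec(degrees=True)/6
        d=np.round(d,2); r=np.round(r,2)
        rows.append(dict(zip(("tx","ty","tz","ax","ay","az"),[float(x) for x in np.r_[d,r]])))
        p=p+R.apply(d*0.025); R=R*Ro.from_rotvec(r*6,degrees=True)
        if grip is not None: rows[-1]["gripper"]=grip
    if show:
        import json
        for k in range(0,n,20):
            print(n,"["+",\n".join(json.dumps({a:b for a,b in r.items() if b or a=="gripper"}) for r in rows[k:k+20])+"]")
    return p,R
def pos(x,R): # TCP for grasp point x
    return np.array(x)-R.apply([.159,0,0])
def log():
    import json
    s=telemetry.get_state(); open("log.jsonl","a").write(json.dumps(dict(q=list(s["q"]),p=list(s["eef_pos"]),r=list(s["ee_rot"])))+"\n"); return s
E
python3 - <<'E'
from h import *
s=log();p,R=pose(); print(R.as_matrix())
print((R.inv()*rot(78,90)).as_rotvec(degrees=True))
plan([0.42,-0.10,0.42],rot(78,90))
E
```

```text
[[-0.     -0.9644 -0.2646]
 [ 0.     -0.2646  0.9644]
 [-1.      0.      0.0001]]
[117.342    0.0013  -0.0033]
28 [{"tx": -0.02, "ty": -0.54, "tz": 0.67, "ax": 0.7},
{"tx": -0.02, "ty": -0.49, "tz": 0.7, "ax": 0.7},
{"tx": -0.03, "ty": -0.44, "tz": 0.74, "ax": 0.7},
{"tx": -0.02, "ty": -0.38, "tz": 0.77, "ax": 0.69},
{"tx": -0.02, "ty": -0.33, "tz": 0.8, "ax": 0.7},
{"tx": -0.02, "ty": -0.26, "tz": 0.81, "ax": 0.7},
{"tx": -0.02, "ty": -0.21, "tz": 0.84, "ax": 0.7},
{"tx": -0.03, "ty": -0.14, "tz": 0.85, "ax": 0.7},
{"tx": -0.02, "ty": -0.08, "tz": 0.85, "ax": 0.7},
{"tx": -0.02, "ty": -0.02, "tz": 0.86, "ax": 0.69},
{"tx": -0.02, "ty": 0.04, "tz": 0.86, "ax": 0.7},
{"tx": -0.02, "ty": 0.11, "tz": 0.85, "ax": 0.7},
{"tx": -0.02, "ty": 0.16, "tz": 0.85, "ax": 0.7},
{"tx": -0.03, "ty": 0.23, "tz": 0.82, "ax": 0.7},
{"tx": -0.02, "ty": 0.29, "tz": 0.81, "ax": 0.7},
{"tx": -0.02, "ty": 0.35, "tz": 0.79, "ax": 0.7},
{"tx": -0.02, "ty": 0.4, "tz": 0.76, "ax": 0.69},
{"tx": -0.02, "ty": 0.46, "tz": 0.72, "ax": 0.7},
{"tx": -0.03, "ty": 0.51, "tz": 0.69, "ax": 0.7},
{"tx": -0.02, "ty": 0.56, "tz": 0.66, "ax": 0.7}]
28 [{"tx": -0.02, "ty": 0.61, "tz": 0.61, "ax": 0.7},
{"tx": -0.02, "ty": 0.65, "tz": 0.56, "ax": 0.7},
{"tx": -0.02, "ty": 0.68, "tz": 0.51, "ax": 0.69},
{"tx": -0.03, "ty": 0.73, "tz": 0.47, "ax": 0.7},
{"tx": -0.02, "ty": 0.75, "tz": 0.41, "ax": 0.7},
{"tx": -0.02, "ty": 0.79, "tz": 0.35, "ax": 0.7},
{"tx": -0.02, "ty": 0.8, "tz": 0.3, "ax": 0.7},
{"tx": -0.02, "ty": 0.83, "tz": 0.23, "ax": 0.7}]
```

```bash
cat >> h.py <<'E'
FL=Ro.from_euler('x',180,degrees=True)
def rotf(h,a): return rot(h,a)*FL
E
python3 - <<'E'
from h import *
p,R=pose()
print((R.inv()*rotf(78,90)).as_rotvec(degrees=True))
plan([0.42,-0.10,0.42],rotf(78,90),n=26,v=.025)
E
```

```text
[-62.658    0.0029   0.0011]
26 [{"tx": -0.02, "ty": -0.58, "tz": 0.72, "ax": -0.4},
{"tx": -0.03, "ty": -0.61, "tz": 0.69, "ax": -0.4},
{"tx": -0.02, "ty": -0.65, "tz": 0.67, "ax": -0.4},
{"tx": -0.02, "ty": -0.66, "tz": 0.64, "ax": -0.41},
{"tx": -0.03, "ty": -0.7, "tz": 0.61, "ax": -0.4},
{"tx": -0.02, "ty": -0.72, "tz": 0.58, "ax": -0.4},
{"tx": -0.03, "ty": -0.74, "tz": 0.55, "ax": -0.4},
{"tx": -0.02, "ty": -0.77, "tz": 0.52, "ax": -0.4},
{"tx": -0.02, "ty": -0.79, "tz": 0.49, "ax": -0.4},
{"tx": -0.03, "ty": -0.8, "tz": 0.45, "ax": -0.41},
{"tx": -0.02, "ty": -0.83, "tz": 0.42, "ax": -0.4},
{"tx": -0.02, "ty": -0.84, "tz": 0.39, "ax": -0.4},
{"tx": -0.03, "ty": -0.86, "tz": 0.34, "ax": -0.4},
{"tx": -0.02, "ty": -0.87, "tz": 0.32, "ax": -0.4},
{"tx": -0.02, "ty": -0.88, "tz": 0.27, "ax": -0.4},
{"tx": -0.03, "ty": -0.9, "tz": 0.24, "ax": -0.41},
{"tx": -0.02, "ty": -0.9, "tz": 0.2, "ax": -0.4},
{"tx": -0.02, "ty": -0.91, "tz": 0.16, "ax": -0.4},
{"tx": -0.03, "ty": -0.92, "tz": 0.12, "ax": -0.4},
{"tx": -0.02, "ty": -0.92, "tz": 0.08, "ax": -0.4}]
26 [{"tx": -0.03, "ty": -0.92, "tz": 0.05, "ax": -0.4},
{"tx": -0.02, "ty": -0.93, "tz": 0.01, "ax": -0.41},
{"tx": -0.02, "ty": -0.92, "tz": -0.04, "ax": -0.4},
{"tx": -0.03, "ty": -0.93, "tz": -0.07, "ax": -0.4},
{"tx": -0.02, "ty": -0.92, "tz": -0.11, "ax": -0.4},
{"tx": -0.02, "ty": -0.91, "tz": -0.15, "ax": -0.4}]
```

>>> {"op": "play_rows", "data": {
  "steps": [
    {"gripper": 1,"tx": -0.02,"ty": -0.6,"tz": 0.7,"ax": -0.4},
    {"gripper": 1,"tx": -0.02,"ty": -0.6,"tz": 0.7,"ax": -0.4},
    {"gripper": 1,"tx": -0.02,"ty": -0.65,"tz": 0.65,"ax": -0.4},
    {"gripper": 1,"tx": -0.02,"ty": -0.65,"tz": 0.65,"ax": -0.4},
    {"gripper": 1,"tx": -0.02,"ty": -0.7,"tz": 0.6,"ax": -0.4},
    {"gripper": 1,"tx": -0.02,"ty": -0.7,"tz": 0.6,"ax": -0.4},
    {"gripper": 1,"tx": -0.02,"ty": -0.75,"tz": 0.55,"ax": -0.4},
    {"gripper": 1,"tx": -0.02,"ty": -0.75,"tz": 0.5,"ax": -0.4},
    {"gripper": 1,"tx": -0.02,"ty": -0.8,"tz": 0.5,"ax": -0.4},
    {"gripper": 1,"tx": -0.02,"ty": -0.8,"tz": 0.45,"ax": -0.4},
    {"gripper": 1,"tx": -0.02,"ty": -0.85,"tz": 0.4,"ax": -0.4},
    {"gripper": 1,"tx": -0.02,"ty": -0.85,"tz": 0.4,"ax": -0.4},
    {"gripper": 1,"tx": -0.02,"ty": -0.85,"tz": 0.35,"ax": -0.4},
    {"gripper": 1,"tx": -0.02,"ty": -0.85,"tz": 0.3,"ax": -0.4},
    {"gripper": 1,"tx": -0.02,"ty": -0.9,"tz": 0.3,"ax": -0.4},
    {"gripper": 1,"tx": -0.02,"ty": -0.9,"tz": 0.25,"ax": -0.4},
    {"gripper": 1,"tx": -0.02,"ty": -0.9,"tz": 0.2,"ax": -0.4},
    {"gripper": 1,"tx": -0.02,"ty": -0.9,"tz": 0.15,"ax": -0.4},
    {"gripper": 1,"tx": -0.02,"ty": -0.9,"tz": 0.1,"ax": -0.4},
    {"gripper": 1,"tx": -0.02,"ty": -0.9,"tz": 0.1,"ax": -0.4}
  ]
}}

```text
invalid input
```

>>> {"op": "play_rows", "data": {
  "steps": [
    {"gripper": 1,"ty": -0.9,"ax": -0.4},
    {"gripper": 1,"ty": -0.9,"ax": -0.4},
    {"gripper": 1,"ty": -0.9,"ax": -0.4},
    {"gripper": 1,"ty": -0.9,"tz": -0.1,"ax": -0.4},
    {"gripper": 1,"ty": -0.9,"tz": -0.1,"ax": -0.4},
    {"gripper": 1,"ty": -0.9,"tz": -0.1,"ax": -0.4},
    {"gripper": 1},
    {"gripper": 1}
  ]
}}

```text
invalid input
```

Run:
```python
from h import *
s=log(); print(s["t"],s["q"],s["eef_pos"],s["ee_rot"],s["force"])
im=optics.grab_frame("wrist"); cv2.imwrite("pics/w1.png",im[:,:,::-1])
for q,z in (("mould",0),("mould_mouth",.15),("cradle",0),("seat_centre",.075),("stop_face",.075),("pin",.04),("pin_tip",.04),("pin_rest",0),("tin_small",0)):
    for d in finder.pinpoint(q,"wrist"): print(q,round(d["confidence"],2),np.round(d["location"],1),atz("wrist",d["location"],z,s))
```

```text
1.0 [-1.0149  0.3586  0.0119 -0.     -1.2241 -0.2881] [ 0.1786 -0.6509  0.4046] [0.1861 1.5707 2.0246] [-0.8487 -0.1942  0.5075]
```

View pics/w1.png

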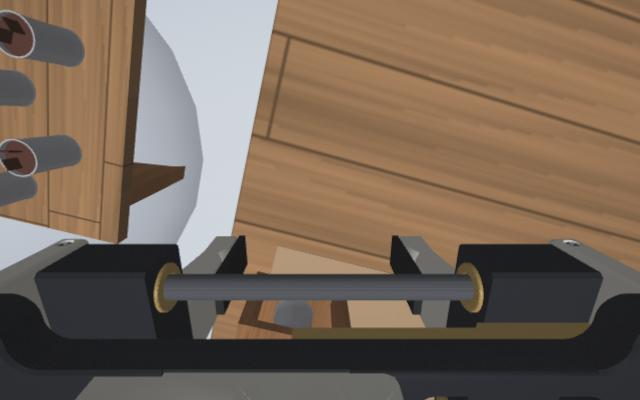

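>>> {"op": "play_rows", "data": {
  "newtons": 40,
  "steps": [
    {"gripper": 1,"tx": -0.02,"ty": -0.6,"tz": 0.7,"ax": -0.4,"ay": 0,"az": 0},
    {"gripper": 1,"tx": -0.02,"ty": -0.6,"tz": 0.7,"ax": -0.4,"ay": 0,"az": 0},
    {"gripper": 1,"tx": -0.02,"ty": -0.65,"tz": 0.65,"ax": -0.4,"ay": 0,"az": 0},
    {"gripper": 1,"tx": -0.02,"ty": -0.65,"tz": 0.65,"ax": -0.4,"ay": 0,"az": 0},
    {"gripper": 1,"tx": -0.02,"ty": -0.7,"tz": 0.6,"ax": -0.4,"ay": 0,"az": 0},
    {"gripper": 1,"tx": -0.02,"ty": -0.7,"tz": 0.6,"ax": -0.4,"ay": 0,"az": 0},
    {"gripper": 1,"tx": -0.02,"ty": -0.75,"tz": 0.55,"ax": -0.4,"ay": 0,"az": 0},
    {"gripper": 1,"tx": -0.02,"ty": -0.75,"tz": 0.5,"ax": -0.4,"ay": 0,"az": 0},
    {"gripper": 1,"tx": -0.02,"ty": -0.8,"tz": 0.5,"ax": -0.4,"ay": 0,"az": 0},
    {"gripper": 1,"tx": -0.02,"ty": -0.8,"tz": 0.45,"ax": -0.4,"ay": 0,"az": 0},
    {"gripper": 1,"tx": -0.02,"ty": -0.85,"tz": 0.4,"ax": -0.4,"ay": 0,"az": 0},
    {"gripper": 1,"tx": -0.02,"ty": -0.85,"tz": 0.4,"ax": -0.4,"ay": 0,"az": 0},
    {"gripper": 1,"tx": -0.02,"ty": -0.85,"tz": 0.35,"ax": -0.4,"ay": 0,"az": 0},
    {"gripper": 1,"tx": -0.02,"ty": -0.85,"tz": 0.3,"ax": -0.4,"ay": 0,"az": 0},
    {"gripper": 1,"tx": -0.02,"ty": -0.9,"tz": 0.3,"ax": -0.4,"ay": 0,"az": 0},
    {"gripper": 1,"tx": -0.02,"ty": -0.9,"tz": 0.25,"ax": -0.4,"ay": 0,"az": 0},
    {"gripper": 1,"tx": -0.02,"ty": -0.9,"tz": 0.2,"ax": -0.4,"ay": 0,"az": 0},
    {"gripper": 1,"tx": -0.02,"ty": -0.9,"tz": 0.15,"ax": -0.4,"ay": 0,"az": 0},
    {"gripper": 1,"tx": -0.02,"ty": -0.9,"tz": 0.1,"ax": -0.4,"ay": 0,"az": 0},
    {"gripper": 1,"tx": -0.02,"ty": -0.9,"tz": 0.1,"ax": -0.4,"ay": 0,"az": 0}
  ]
}}

```text
t: 3.17
eef_pos: [0.3645, -0.2278, 0.415]
ee_rot: [-2.812, 1.57, -0.133]
force: [1.5, -0.7, 0.2]
width: 0.0875
```

>>> {"op": "play_rows", "data": {
  "steps": [
    {"gripper": 1,"tx": 0,"ty": -0.9,"tz": 0,"ax": -0.4,"ay": 0,"az": 0},
    {"gripper": 1,"tx": 0,"ty": -0.9,"tz": 0,"ax": -0.4,"ay": 0,"az": 0},
    {"gripper": 1,"tx": 0,"ty": -0.9,"tz": 0,"ax": -0.4,"ay": 0,"az": 0},
    {"gripper": 1,"tx": 0,"ty": -0.9,"tz": -0.1,"ax": -0.4,"ay": 0,"az": 0},
    {"gripper": 1,"tx": 0,"ty": -0.9,"tz": -0.1,"ax": -0.4,"ay": 0,"az": 0},
    {"gripper": 1,"tx": 0,"ty": -0.9,"tz": -0.1,"ax": -0.4,"ay": 0,"az": 0},
    {"gripper": 1,"tx": 0,"ty": 0,"tz": 0,"ax": 0,"ay": 0,"az": 0},
    {"gripper": 1,"tx": 0,"ty": 0,"tz": 0,"ax": 0,"ay": 0,"az": 0}
  ]
}}

```text
t: 3.83
eef_pos: [0.4192, -0.1042, 0.4148]
ee_rot: [-2.677, 1.571, 0.253]
force: [0.5, -1.0, -0.2]
width: 0.0877
```

Run:
```python
from h import *
s=log(); print(s["t"],s["q"],s["eef_pos"],s["ee_rot"],s["force"])
im=optics.grab_frame("wrist"); cv2.imwrite("pics/w1.png",im[:,:,::-1])
for q,z in (("cradle",0),("seat_centre",.075),("stop_face",.075),("pin",.04),("pin_tip",.04),("pin_rest",0),("tin_small",0),("mould_mouth",.15)):
    for d in finder.pinpoint(q,"wrist"): print(q,round(d["confidence"],2),np.round(d["location"],1),atz("wrist",d["location"],z,s))
```

```text
3.8333 [ 0.2164 -0.0638 -0.473  -0.     -1.1613 -0.4283] [ 0.4192 -0.1042  0.4148] [-2.6766  1.5705  0.2531] [ 0.5394 -0.9712 -0.2335]
cradle 0.84 [253.9 282.3] [0.502  0.0107 0.    ]
seat_centre 0.67 [282.2 272.1] [0.5062 0.0103 0.075 ]
seat_centre 0.22 [  7.8 237. ] [ 0.4608 -0.2928  0.075 ]
stop_face 0.85 [329.3 282.3] [0.5117 0.0848 0.075 ]
pin 0.75 [  7.8 236.6] [ 0.4674 -0.3047  0.04  ]
pin 0.35 [89.7 61.7] [ 0.6898 -0.2684  0.04  ]
pin_tip 0.33 [253.3 281.3] [ 0.4932 -0.0102  0.04  ]
pin_rest 0.84 [ 50.9 244.6] [ 0.4785 -0.2716  0.    ]
```

View pics/w1.png

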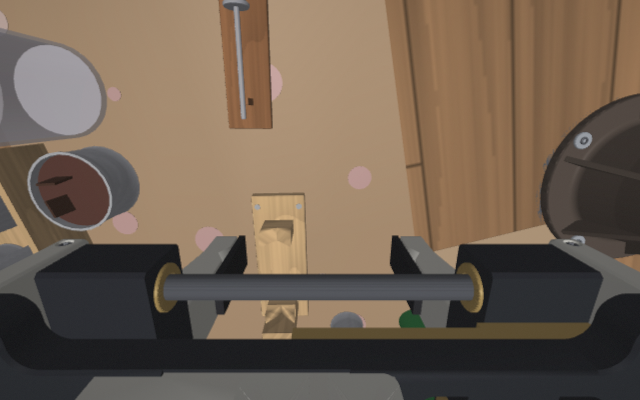

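Run:
```python
from h import *
for n,l in (("scene",[("greenA mouth",(142,285.5),.15),("greenB mouth",(126.5,302),.15),("greenA base",(175,289),0),("greenB base",(159,304),0),("mouldmouth",(136.0,346),.15),("mould base",(171,346),0),("tin small top",(181,313),.055),("tin right top",(182,388),.085),("wide top",(145,408),.115)]),
 ("top",[("greenA mouth",(292,289),.15),("greenB mouth",(295.5,260.5),.15),("mould mouth",(244.8,244.2),.15),("mould base",(245,257),0),("tin small top",(251.5,296.5),.055),("tin2 top",(185,256.5),.085),("wide top",(193,205),.115)])):
    for k,rc,z in l: print(n,k,atz(n,rc,z))
st=dict(eef_pos=[0.4192,-0.1042,0.4148],ee_rot=[-2.6766,1.5705,0.2531])
for k,rc,z in (("rod0",(12,235.5),.043),("rod1",(117,242.5),.043),("boardTL",(195,253),.015),("boardTR",(195,303.5),.015),("boardBL",(315,261),.015),("boardBR",(315,308),.015)): print(k,atz("wrist",rc,z,st))
```

```text
scene greenA mouth [0.3314 0.1659 0.15  ]
scene greenB mouth [0.3281 0.2413 0.15  ]
scene greenA base [0.3237 0.1682 0.    ]
scene greenB base [ 0.3181  0.248  -0.    ]
scene mouldmouth [0.4518 0.2859 0.15  ]
scene mould base [ 0.4557  0.2884 -0.    ]
scene tin small top [0.4283 0.1612 0.055 ]
scene tin right top [0.6122 0.2654 0.085 ]
scene wide top [0.5952 0.3932 0.115 ]
top greenA mouth [0.3275 0.1735 0.15  ]
top greenB mouth [0.3207 0.2472 0.15  ]
top mould mouth [0.452  0.2878 0.15  ]
top mould base [0.451  0.2792 0.    ]
top tin small top [0.4292 0.1583 0.055 ]
top tin2 top [0.6184 0.2641 0.085 ]
top wide top [0.5962 0.4003 0.115 ]
rod0 [ 0.4692 -0.3002  0.043 ]
rod1 [ 0.4929 -0.195   0.043 ]
boardTL [ 0.5156 -0.0931  0.015 ]
boardTR [ 0.4473 -0.0785  0.015 ]
boardBL [0.5582 0.1011 0.015 ]
boardBR [0.4851 0.1168 0.015 ]
```

```bash
cat >> h.py <<'E'
def full(rows): pass
E
python3 - <<'E'
from h import *
R=rotf(110,45); g=np.array([.453,.287,.075]); a=R.apply([1,0,0]); print(a)
plan(pos(g-.1*a,R),R,n=20)
E
```

```text
[-0.2418  0.6645 -0.7071]
20 [{"tx": 0.31, "ty": -0.47, "tz": -0.1, "ax": -0.26, "ay": -0.11, "az": -0.36},
{"tx": 0.33, "ty": -0.46, "tz": -0.11, "ax": -0.25, "ay": -0.1, "az": -0.37},
{"tx": 0.35, "ty": -0.44, "tz": -0.12, "ax": -0.26, "ay": -0.11, "az": -0.36},
{"tx": 0.36, "ty": -0.42, "tz": -0.15, "ax": -0.25, "ay": -0.1, "az": -0.37},
{"tx": 0.37, "ty": -0.41, "tz": -0.15, "ax": -0.26, "ay": -0.11, "az": -0.36},
{"tx": 0.39, "ty": -0.39, "tz": -0.18, "ax": -0.25, "ay": -0.1, "az": -0.37},
{"tx": 0.4, "ty": -0.36, "tz": -0.18, "ax": -0.26, "ay": -0.11, "az": -0.36},
{"tx": 0.41, "ty": -0.35, "tz": -0.2, "ax": -0.25, "ay": -0.1, "az": -0.37},
{"tx": 0.43, "ty": -0.32, "tz": -0.22, "ax": -0.26, "ay": -0.11, "az": -0.36},
{"tx": 0.43, "ty": -0.3, "tz": -0.23, "ax": -0.25, "ay": -0.11, "az": -0.37},
{"tx": 0.44, "ty": -0.28, "tz": -0.24, "ax": -0.26, "ay": -0.1, "az": -0.36},
{"tx": 0.45, "ty": -0.26, "tz": -0.25, "ax": -0.25, "ay": -0.11, "az": -0.37},
{"tx": 0.45, "ty": -0.23, "tz": -0.26, "ax": -0.26, "ay": -0.1, "az": -0.36},
{"tx": 0.46, "ty": -0.21, "tz": -0.28, "ax": -0.25, "ay": -0.11, "az": -0.37},
{"tx": 0.47, "ty": -0.18, "tz": -0.28, "ax": -0.26, "ay": -0.1, "az": -0.36},
{"tx": 0.46, "ty": -0.16, "tz": -0.3, "ax": -0.25, "ay": -0.11, "az": -0.37},
{"tx": 0.47, "ty": -0.13, "tz": -0.3, "ax": -0.26, "ay": -0.11, "az": -0.36},
{"tx": 0.47, "ty": -0.1, "tz": -0.31, "ax": -0.25, "ay": -0.1, "az": -0.37},
{"tx": 0.47, "ty": -0.08, "tz": -0.32, "ax": -0.26, "ay": -0.11, "az": -0.36},
{"tx": 0.47, "ty": -0.05, "tz": -0.33, "ax": -0.25, "ay": -0.1, "az": -0.37}]
```

>>> {"op": "play_rows", "data": {
  "steps": [
    {"gripper": 1,"tx": 0.31,"ty": -0.47,"tz": -0.1,"ax": -0.26,"ay": -0.11,"az": -0.36},
    {"gripper": 1,"tx": 0.33,"ty": -0.46,"tz": -0.11,"ax": -0.25,"ay": -0.1,"az": -0.37},
    {"gripper": 1,"tx": 0.35,"ty": -0.44,"tz": -0.12,"ax": -0.26,"ay": -0.11,"az": -0.36},
    {"gripper": 1,"tx": 0.36,"ty": -0.42,"tz": -0.15,"ax": -0.25,"ay": -0.1,"az": -0.37},
    {"gripper": 1,"tx": 0.37,"ty": -0.41,"tz": -0.15,"ax": -0.26,"ay": -0.11,"az": -0.36},
    {"gripper": 1,"tx": 0.39,"ty": -0.39,"tz": -0.18,"ax": -0.25,"ay": -0.1,"az": -0.37},
    {"gripper": 1,"tx": 0.4,"ty": -0.36,"tz": -0.18,"ax": -0.26,"ay": -0.11,"az": -0.36},
    {"gripper": 1,"tx": 0.41,"ty": -0.35,"tz": -0.2,"ax": -0.25,"ay": -0.1,"az": -0.37},
    {"gripper": 1,"tx": 0.43,"ty": -0.32,"tz": -0.22,"ax": -0.26,"ay": -0.11,"az": -0.36},
    {"gripper": 1,"tx": 0.43,"ty": -0.3,"tz": -0.23,"ax": -0.25,"ay": -0.11,"az": -0.37}
  ]
}}

```text
t: 5.12
eef_pos: [0.4676, 0.0054, 0.336]
ee_rot: [-1.425, 1.172, 1.775]
force: [-0.3, 0.2, -0.3]
width: 0.0876
```

Run:
```python
from h import *
s=log(); print(s["t"],s["q"],s["eef_pos"],s["ee_rot"],s["force"])
```

```text
5.1167 [ 0.2184  0.1249 -0.3264 -0.4389 -1.1518  0.0269] [0.4676 0.0054 0.336 ] [-1.4245  1.1721  1.7748] [-0.3452  0.2252 -0.308 ]
```

>>> {"op": "play_rows", "data": {
  "steps": [
    {"gripper": 1,"tx": 0.44,"ty": -0.28,"tz": -0.24,"ax": -0.26,"ay": -0.1,"az": -0.36},
    {"gripper": 1,"tx": 0.45,"ty": -0.26,"tz": -0.25,"ax": -0.25,"ay": -0.11,"az": -0.37},
    {"gripper": 1,"tx": 0.45,"ty": -0.23,"tz": -0.26,"ax": -0.26,"ay": -0.1,"az": -0.36},
    {"gripper": 1,"tx": 0.46,"ty": -0.21,"tz": -0.28,"ax": -0.25,"ay": -0.11,"az": -0.37},
    {"gripper": 1,"tx": 0.47,"ty": -0.18,"tz": -0.28,"ax": -0.26,"ay": -0.1,"az": -0.36},
    {"gripper": 1,"tx": 0.46,"ty": -0.16,"tz": -0.3,"ax": -0.25,"ay": -0.11,"az": -0.37},
    {"gripper": 1,"tx": 0.47,"ty": -0.13,"tz": -0.3,"ax": -0.26,"ay": -0.11,"az": -0.36},
    {"gripper": 1,"tx": 0.47,"ty": -0.1,"tz": -0.31,"ax": -0.25,"ay": -0.1,"az": -0.37},
    {"gripper": 1,"tx": 0.47,"ty": -0.08,"tz": -0.32,"ax": -0.26,"ay": -0.11,"az": -0.36},
    {"gripper": 1,"tx": 0.47,"ty": -0.05,"tz": -0.33,"ax": -0.25,"ay": -0.1,"az": -0.37},
    {"gripper": 1,"tx": 0,"ty": 0,"tz": 0,"ax": 0,"ay": 0,"az": 0}
  ]
}}

```text
t: 6.03
eef_pos: [0.5161, 0.1161, 0.2559]
ee_rot: [-1.567, 0.782, 1.924]
force: [-0.3, 0.5, -0.2]
width: 0.088
```

Run:
```python
from h import *
s=log(); print(s["t"],s["q"],s["eef_pos"],s["ee_rot"],s["force"])
im=optics.grab_frame("wrist"); cv2.imwrite("pics/w2.png",im[:,:,::-1])
im=optics.grab_frame("scene"); cv2.imwrite("pics/s2.png",im[:,:,::-1])
print(proj("wrist",[.453,.287,.15],s),proj("wrist",[.453,.287,.0],s))
R=rotf(110,45); g=np.array([.453,.287,.075]); 
print(pose(s)[1].inv().apply(g-pose(s)[0]), (pose(s)[1].inv()*R).as_rotvec(degrees=True))
```

```text
6.0333 [ 0.2039  0.3847 -0.1593 -0.8181 -1.2927  0.4913] [0.5161 0.1161 0.2559] [-1.5672  0.7818  1.9237] [-0.3228  0.457  -0.1771]
[np.float64(295.7692037771971), np.float64(319.9896405304238)] [np.float64(138.90153830430958), np.float64(319.2486867425733)]
[ 0.2567 -0.      0.0002] [-0.0551  0.1547  0.2052]
```

View pics/w2.png

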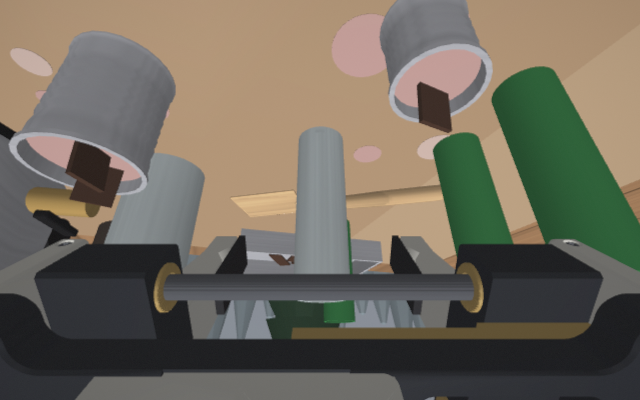

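View pics/s2.png

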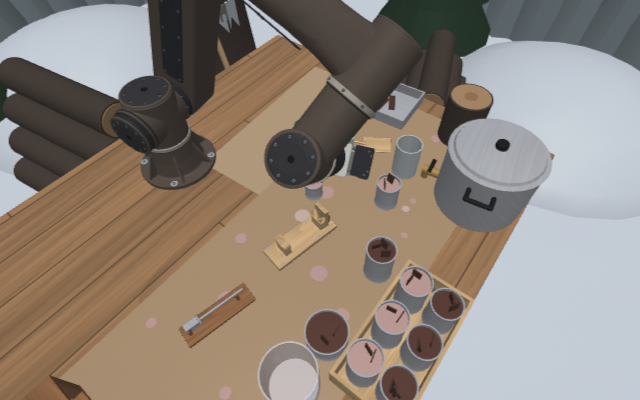

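>>> {"op": "play_rows", "data": {
  "newtons": 30,
  "steps": [
    {"gripper": 1,"tx": 0.5,"ty": 0,"tz": 0.07,"ax": 0,"ay": 0,"az": 0},
    {"gripper": 1,"tx": 0.5,"ty": 0,"tz": 0,"ax": 0,"ay": 0,"az": 0},
    {"gripper": 1,"tx": 0.5,"ty": 0,"tz": 0,"ax": 0,"ay": 0,"az": 0},
    {"gripper": 1,"tx": 0.5,"ty": 0,"tz": 0,"ax": 0,"ay": 0,"az": 0},
    {"gripper": 1,"tx": 0.5,"ty": 0,"tz": 0,"ax": 0,"ay": 0,"az": 0},
    {"gripper": 1,"tx": 0.5,"ty": 0,"tz": 0,"ax": 0,"ay": 0,"az": 0},
    {"gripper": 1,"tx": 0.5,"ty": 0,"tz": 0,"ax": 0,"ay": 0,"az": 0},
    {"gripper": 1,"tx": 0.4,"ty": 0,"tz": 0,"ax": 0,"ay": 0,"az": 0},
    {"gripper": 1,"tx": 0,"ty": 0,"tz": 0,"ax": 0,"ay": 0,"az": 0}
  ]
}}

```text
t: 6.88
eef_pos: [0.4893, 0.1807, 0.1874]
ee_rot: [-1.567, 0.784, 1.924]
force: [-0.1, -0.9, -1.2]
width: 0.0879
```

Run:
```python
from h import *
s=log(); print(s["t"],s["q"],s["eef_pos"],s["ee_rot"],s["force"])
im=optics.grab_frame("wrist"); cv2.imwrite("pics/w3.png",im[:,:,::-1])
p,R=pose(s); print(p+R.apply([.159,0,0]))
```

```text
6.8833 [ 0.312   0.4551 -0.2338 -0.8976 -1.1301  0.5457] [0.4893 0.1807 0.1874] [-1.5669  0.7845  1.924 ] [-0.0733 -0.9074 -1.1869]
[0.4504 0.2863 0.0751]
```

View pics/w3.png

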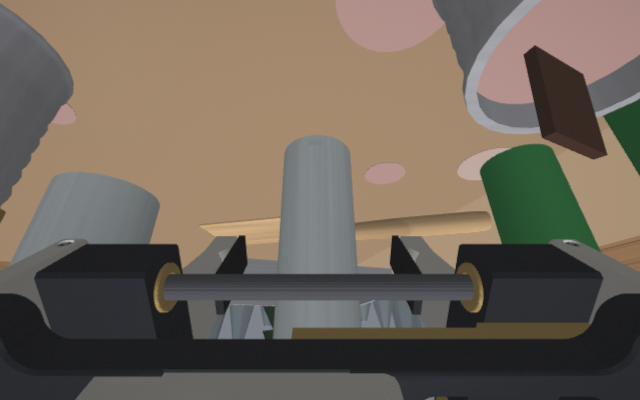

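Run:
```python
from h import *
s=telemetry.get_state(); q=atz("wrist",(137,317),0,s); c,T=cam("wrist",s); d=(q-T[:3,3])[:2]; d/=np.linalg.norm(d); print(q,q[:2]+.022*d, T[:3,3])
for y in (.28,.287,.294):print(proj("wrist",[.451-.022*d[0],y-.022*d[1],0],s))
```

```text
[0.4579 0.2715 0.    ] [0.4505 0.2922] [0.506  0.1385 0.1181]
[np.float64(124.05543142092328), np.float64(323.1625412697988)]
[np.float64(131.5567313384333), np.float64(319.05474160648447)]
[np.float64(138.57610867842516), np.float64(315.2108483891785)]
```

>>> {"op": "play_rows", "data": {
  "newtons": 30,
  "steps": [
    {"gripper": 1,"tx": 0.2,"ty": 0,"tz": 0,"ax": 0,"ay": 0,"az": 0},
    {"gripper": 0.3,"tx": 0,"ty": 0,"tz": 0,"ax": 0,"ay": 0,"az": 0},
    {"gripper": 0.3,"tx": 0,"ty": 0,"tz": 0,"ax": 0,"ay": 0,"az": 0},
    {"gripper": 0.3,"tx": 0,"ty": 0,"tz": 0,"ax": 0,"ay": 0,"az": 0},
    {"gripper": 0.3,"tx": 0,"ty": 0,"tz": 0,"ax": 0,"ay": 0,"az": 0},
    {"gripper": 0.3,"tx": 0,"ty": 0,"tz": 0,"ax": 0,"ay": 0,"az": 0},
    {"gripper": 0.3,"tx": 0,"ty": 0,"tz": 0,"ax": 0,"ay": 0,"az": 0},
    {"gripper": 0.3,"tx": 0,"ty": 0,"tz": 0,"ax": 0,"ay": 0,"az": 0}
  ]
}}

```text
t: 7.6
eef_pos: [0.4892, 0.1827, 0.1859]
ee_rot: [-1.571, 0.785, 1.92]
force: [0.1, 0.1, 0.8]
width: 0.0465
```

Run:
```python
from h import *
s=log(); print(s["t"],s["q"],s["eef_pos"],s["ee_rot"],s["force"],s["width"])
p,R=pose(s); print(p+R.apply([.159,0,0]))
```

```text
7.6 [ 0.3148  0.457  -0.2346 -0.901  -1.124   0.5484] [0.4892 0.1827 0.1859] [-1.5712  0.785   1.92  ] [0.1497 0.0586 0.8182] 0.046498426371865256
[0.4507 0.2884 0.0735]
```

>>> {"op": "play_rows", "data": {
  "newtons": 30,
  "steps": [
    {"gripper": 0.3,"tx": 0,"ty": 0,"tz": 0,"ax": 0,"ay": 0,"az": 0},
    {"gripper": 0.3,"tx": 0,"ty": 0,"tz": 0,"ax": 0,"ay": 0,"az": 0},
    {"gripper": 0.3,"tx": -0.1,"ty": -0.1,"tz": 0,"ax": 0,"ay": 0,"az": 0},
    {"gripper": 0.3,"tx": -0.2,"ty": -0.2,"tz": 0,"ax": 0,"ay": 0,"az": 0}
  ]
}}

```text
t: 7.93
eef_pos: [0.4887, 0.1826, 0.1956]
ee_rot: [-1.568, 0.785, 1.922]
force: [-0.3, 0.6, -3.1]
width: 0.0434
```

Run:
```python
from h import *
s=log(); print(s["t"],s["q"],s["eef_pos"],s["ee_rot"],s["force"],s["width"])
```

```text
7.9333 [ 0.317   0.4411 -0.2318 -0.8938 -1.1357  0.5287] [0.4887 0.1826 0.1956] [-1.5676  0.7852  1.9224] [-0.3462  0.6226 -3.1395] 0.04336236687006957
```

Run:
```python
from h import *
R0=rotf(110,45)
p,R=plan(pos([.4507,.288,.24],R0),R0,n=8,v=.03)
R1=rotf(78,135)
h=R1.apply([0,0,0])
hh=np.array([np.cos(np.radians(78)),np.sin(np.radians(78)),0])
t=np.array([.502,.005,0])-.013*hh+[0,0,.15]
print((R.inv()*R1).as_rotvec(degrees=True))
plan(pos(t,R1),R1,n=20,p0=p,R0=R)
```

```text
8 [{"tx": -0.56, "ty": -0.55},
{"tx": -0.55, "ty": -0.56},
{"tx": -0.56, "ty": -0.55, "ax": -0.01, "ay": 0.01},
{"tx": -0.55, "ty": -0.55},
{"tx": -0.56, "ty": -0.56},
{"tx": -0.56, "ty": -0.55},
{"tx": -0.55, "ty": -0.55},
{"tx": -0.56, "ty": -0.55, "ay": 0.01}]
[35.4288  0.0073 87.4561]
20 [{"ty": 0.25, "tz": -0.01, "ax": 0.3, "az": 0.73},
{"tx": 0.03, "ty": 0.25, "tz": -0.01, "ax": 0.29, "az": 0.73},
{"tx": 0.04, "ty": 0.24, "tz": -0.03, "ax": 0.3, "az": 0.73},
{"tx": 0.06, "ty": 0.24, "tz": -0.03, "ax": 0.29, "az": 0.73},
{"tx": 0.08, "ty": 0.24, "tz": -0.04, "ax": 0.3, "az": 0.72},
{"tx": 0.1, "ty": 0.22, "tz": -0.04, "ax": 0.29, "az": 0.73},
{"tx": 0.11, "ty": 0.22, "tz": -0.06, "ax": 0.3, "az": 0.73},
{"tx": 0.13, "ty": 0.2, "tz": -0.06, "ax": 0.29, "az": 0.73},
{"tx": 0.15, "ty": 0.2, "tz": -0.06, "ax": 0.3, "az": 0.73},
{"tx": 0.16, "ty": 0.18, "tz": -0.07, "ax": 0.29, "az": 0.73},
{"tx": 0.17, "ty": 0.16, "tz": -0.08, "ax": 0.3, "az": 0.73},
{"tx": 0.18, "ty": 0.15, "tz": -0.08, "ax": 0.29, "az": 0.73},
{"tx": 0.2, "ty": 0.13, "tz": -0.09, "ax": 0.3, "az": 0.72},
{"tx": 0.2, "ty": 0.11, "tz": -0.08, "ax": 0.29, "az": 0.73},
{"tx": 0.21, "ty": 0.1, "tz": -0.1, "ax": 0.3, "az": 0.73},
{"tx": 0.22, "ty": 0.07, "tz": -0.09, "ax": 0.29, "az": 0.73},
{"tx": 0.22, "ty": 0.06, "tz": -0.1, "ax": 0.3, "az": 0.73},
{"tx": 0.23, "ty": 0.03, "tz": -0.1, "ax": 0.3, "az": 0.73},
{"tx": 0.23, "ty": 0.02, "tz": -0.1, "ax": 0.29, "az": 0.73},
{"tx": 0.23, "ty": -0.01, "tz": -0.1, "ax": 0.3, "az": 0.73}]
```

Run:
```python
from h import *
R0=rotf(110,45)
p,R=plan(pos([.4507,.288,.31],R0),R0,n=10,v=.03)
R1=rotf(78,135)
hh=np.array([np.cos(np.radians(78)),np.sin(np.radians(78)),0])
t=np.array([.502,.005,0])-.013*hh+[0,0,.20]
p2,R2=plan(pos(t,R1),R1,n=18,p0=p,R0=R)
for f in np.linspace(0,1,11):
    Rf=R*Ro.from_rotvec((R.inv()*R1).as_rotvec()*f); pf=p+(p2-p)*f; g=pf+Rf.apply([.159,0,0]); m=Rf.apply(R0.inv().apply([0,0,1])); print(g,g-.0735*m,g+.0765*m)
```

```text
10 [{"tx": -0.64, "ty": -0.64},
{"tx": -0.65, "ty": -0.64},
{"tx": -0.64, "ty": -0.64, "ay": 0.01},
{"tx": -0.64, "ty": -0.64, "ax": -0.01},
{"tx": -0.64, "ty": -0.64},
{"tx": -0.65, "ty": -0.64},
{"tx": -0.64, "ty": -0.64},
{"tx": -0.64, "ty": -0.64},
{"tx": -0.64, "ty": -0.64, "ay": 0.01},
{"tx": -0.65, "ty": -0.65}]
18 [{"tx": 0.04, "ty": 0.31, "tz": -0.01, "ax": 0.33, "az": 0.81},
{"tx": 0.06, "ty": 0.3, "tz": -0.02, "ax": 0.33, "az": 0.81},
{"tx": 0.09, "ty": 0.3, "tz": -0.03, "ax": 0.32, "az": 0.81},
{"tx": 0.11, "ty": 0.29, "tz": -0.04, "ax": 0.33, "az": 0.81},
{"tx": 0.14, "ty": 0.28, "tz": -0.05, "ax": 0.33, "az": 0.81},
{"tx": 0.16, "ty": 0.26, "tz": -0.06, "ax": 0.33, "az": 0.81},
{"tx": 0.18, "ty": 0.24, "tz": -0.07, "ax": 0.33, "az": 0.81},
{"tx": 0.2, "ty": 0.23, "tz": -0.07, "ax": 0.32, "az": 0.81},
{"tx": 0.22, "ty": 0.2, "tz": -0.09, "ax": 0.33, "az": 0.81},
{"tx": 0.24, "ty": 0.18, "tz": -0.09, "ax": 0.33, "az": 0.81},
{"tx": 0.25, "ty": 0.16, "tz": -0.09, "ax": 0.33, "az": 0.81},
{"tx": 0.26, "ty": 0.14, "tz": -0.1, "ax": 0.33, "az": 0.81},
{"tx": 0.27, "ty": 0.11,
[... 413 characters left out ...]
0.4596 0.2625 0.2834] [0.4602 0.2509 0.2108] [0.4591 0.2746 0.3589]
[0.4679 0.2344 0.2596] [0.4685 0.2115 0.1898] [0.4673 0.2583 0.3323]
[0.4754 0.2044 0.2393] [0.4755 0.1708 0.1739] [0.4753 0.2395 0.3073]
[0.4819 0.1731 0.2225] [0.481  0.1295 0.1633] [0.4829 0.2184 0.2842]
[0.4875 0.141  0.2096] [0.4851 0.0887 0.158 ] [0.49   0.1954 0.2633]
[0.492  0.1088 0.2005] [0.4877 0.0492 0.1577] [0.4965 0.1709 0.2451]
[0.4954 0.0773 0.1952] [0.4888 0.0119 0.1623] [0.5023 0.1453 0.2295]
[0.4977 0.0469 0.1936] [ 0.4884 -0.0225  0.1713] [0.5074 0.1191 0.2168]
[0.499  0.0184 0.1953] [ 0.4868 -0.0533  0.1841] [0.5117 0.0929 0.207 ]
[ 0.4993 -0.0078  0.2001] [ 0.484  -0.0797  0.2001] [0.5152 0.067  0.2001]
```

>>> {"op": "play_rows", "data": {
  "steps": [
    {"gripper": 0.3,"tx": -0.64,"ty": -0.64,"tz": 0,"ax": 0,"ay": 0,"az": 0},
    {"gripper": 0.3,"tx": -0.64,"ty": -0.64,"tz": 0,"ax": 0,"ay": 0,"az": 0},
    {"gripper": 0.3,"tx": -0.64,"ty": -0.64,"tz": 0,"ax": 0,"ay": 0,"az": 0},
    {"gripper": 0.3,"tx": -0.64,"ty": -0.64,"tz": 0,"ax": 0,"ay": 0,"az": 0},
    {"gripper": 0.3,"tx": -0.64,"ty": -0.64,"tz": 0,"ax": 0,"ay": 0,"az": 0},
    {"gripper": 0.3,"tx": -0.64,"ty": -0.64,"tz": 0,"ax": 0,"ay": 0,"az": 0},
    {"gripper": 0.3,"tx": -0.64,"ty": -0.64,"tz": 0,"ax": 0,"ay": 0,"az": 0},
    {"gripper": 0.3,"tx": -0.64,"ty": -0.64,"tz": 0,"ax": 0,"ay": 0,"az": 0},
    {"gripper": 0.3,"tx": -0.64,"ty": -0.64,"tz": 0,"ax": 0,"ay": 0,"az": 0},
    {"gripper": 0.3,"tx": -0.64,"ty": -0.64,"tz": 0,"ax": 0,"ay": 0,"az": 0}
  ]
}}

```text
t: 8.77
eef_pos: [0.4886, 0.1825, 0.4241]
ee_rot: [-1.571, 0.785, 1.921]
force: [0.7, 0.7, -2.1]
width: 0.0433
```

>>> {"op": "play_rows", "data": {
  "steps": [
    {"gripper": 0.3,"tx": 0.04,"ty": 0.31,"tz": -0.01,"ax": 0.33,"ay": 0,"az": 0.81},
    {"gripper": 0.3,"tx": 0.06,"ty": 0.3,"tz": -0.02,"ax": 0.33,"ay": 0,"az": 0.81},
    {"gripper": 0.3,"tx": 0.09,"ty": 0.3,"tz": -0.03,"ax": 0.32,"ay": 0,"az": 0.81},
    {"gripper": 0.3,"tx": 0.11,"ty": 0.29,"tz": -0.04,"ax": 0.33,"ay": 0,"az": 0.81},
    {"gripper": 0.3,"tx": 0.14,"ty": 0.28,"tz": -0.05,"ax": 0.33,"ay": 0,"az": 0.81},
    {"gripper": 0.3,"tx": 0.16,"ty": 0.26,"tz": -0.06,"ax": 0.33,"ay": 0,"az": 0.81},
    {"gripper": 0.3,"tx": 0.18,"ty": 0.24,"tz": -0.07,"ax": 0.33,"ay": 0,"az": 0.81},
    {"gripper": 0.3,"tx": 0.2,"ty": 0.23,"tz": -0.07,"ax": 0.32,"ay": 0,"az": 0.81},
    {"gripper": 0.3,"tx": 0.22,"ty": 0.2,"tz": -0.09,"ax": 0.33,"ay": 0,"az": 0.81},
    {"gripper": 0.3,"tx": 0.24,"ty": 0.18,"tz": -0.09,"ax": 0.33,"ay": 0,"az": 0.81}
  ]
}}

```text
t: 9.6
eef_pos: [0.5076, 0.1384, 0.3617]
ee_rot: [0.68, 1.425, -2.422]
force: [-0.5, -0.7, -2.4]
width: 0.043
```

Run:
```python
from h import *
s=log(); print(s["t"],s["q"],s["eef_pos"],s["ee_rot"],s["force"],s["width"])
p,R=pose(s); print(p+R.apply([.159,0,0]))
```

```text
9.6 [ 0.6438  0.193  -0.3304  0.0119 -1.193  -0.6093] [0.5076 0.1384 0.3617] [ 0.6801  1.4248 -2.4219] [-0.4852 -0.715  -2.4033] 0.042996145474301785
[0.4902 0.1231 0.2043]
```

>>> {"op": "play_rows", "data": {
  "steps": [
    {"gripper": 0.3,"tx": 0.25,"ty": 0.16,"tz": -0.09,"ax": 0.33,"ay": 0,"az": 0.81},
    {"gripper": 0.3,"tx": 0.26,"ty": 0.14,"tz": -0.1,"ax": 0.33,"ay": 0,"az": 0.81},
    {"gripper": 0.3,"tx": 0.27,"ty": 0.11,"tz": -0.11,"ax": 0.32,"ay": 0,"az": 0.81},
    {"gripper": 0.3,"tx": 0.28,"ty": 0.08,"tz": -0.11,"ax": 0.33,"ay": 0,"az": 0.81},
    {"gripper": 0.3,"tx": 0.29,"ty": 0.05,"tz": -0.11,"ax": 0.33,"ay": 0,"az": 0.81},
    {"gripper": 0.3,"tx": 0.29,"ty": 0.02,"tz": -0.11,"ax": 0.33,"ay": 0,"az": 0.81},
    {"gripper": 0.3,"tx": 0.29,"ty": 0,"tz": -0.11,"ax": 0.33,"ay": 0,"az": 0.81},
    {"gripper": 0.3,"tx": 0.29,"ty": -0.03,"tz": -0.11,"ax": 0.32,"ay": 0,"az": 0.81},
    {"gripper": 0.3,"tx": 0,"ty": 0,"tz": 0,"ax": 0,"ay": 0,"az": 0}
  ]
}}

```text
t: 10.35
eef_pos: [0.5223, 0.1023, 0.3106]
ee_rot: [1.569, 0.779, -1.782]
force: [-0.1, 0.6, -3.7]
width: 0.0431
```

Run:
```python
from h import *
s=log(); print(s["t"],s["q"],s["eef_pos"],s["ee_rot"],s["force"],s["width"])
p,R=pose(s); print(p+R.apply([.159,0,0]))
for n in ("wrist","scene","top"): cv2.imwrite(f"pics/{n}4.png",optics.grab_frame(n)[:,:,::-1])
```

```text
10.35 [ 0.7015  0.375  -0.5174  0.4599 -1.3761 -1.1666] [0.5223 0.1023 0.3106] [ 1.5687  0.7786 -1.7818] [-0.0924  0.5654 -3.7056] 0.0431222075060583
[ 0.4986 -0.0084  0.199 ]
```

View pics/wrist4.png

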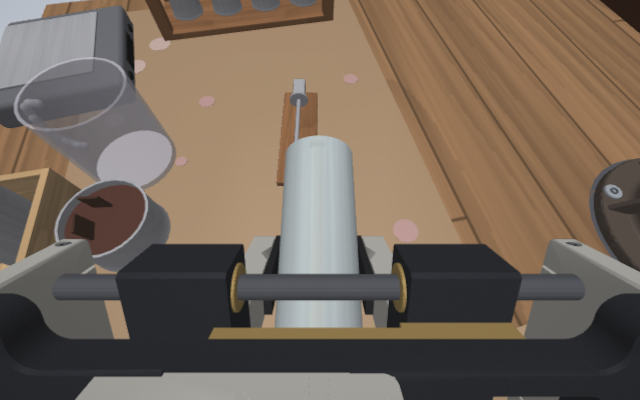

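View pics/scene4.png

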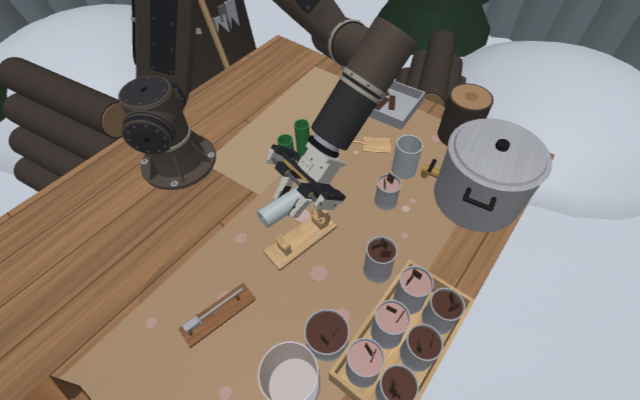

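View pics/top4.png

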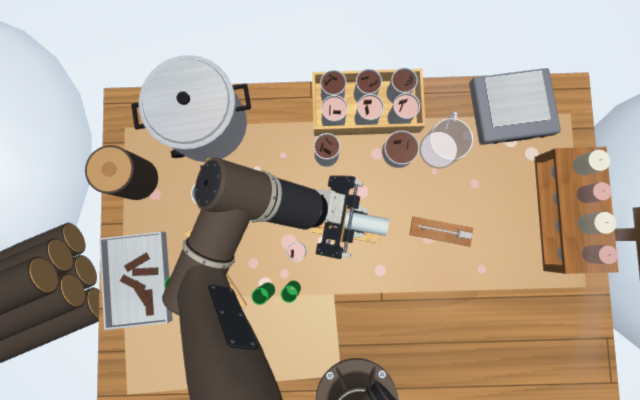

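Run:
```python
import cv2
a=cv2.imread("pics/scene0.png"); b=cv2.imread("pics/top0.png"); w=cv2.imread("pics/w1.png")
A=cv2.resize(a[195:275,255:345],(675,600),interpolation=cv2.INTER_CUBIC); cv2.imwrite("pics/a.png",A)
cv2.imwrite("pics/b.png",cv2.resize(b[195:255,300:395],(760,480),interpolation=cv2.INTER_CUBIC))
cv2.imwrite("pics/c.png",cv2.resize(w[185:345,200:360],(600,600),interpolation=cv2.INTER_CUBIC))
```

```text
(no output)
```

View pics/a.png

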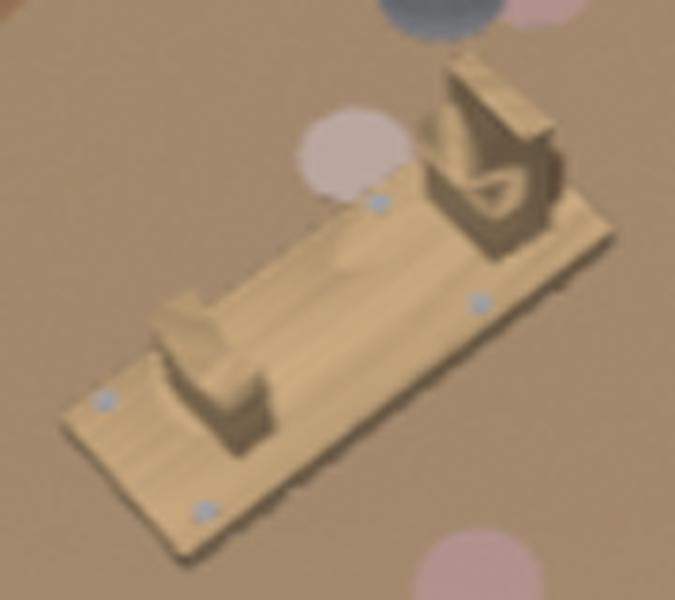

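View pics/b.png

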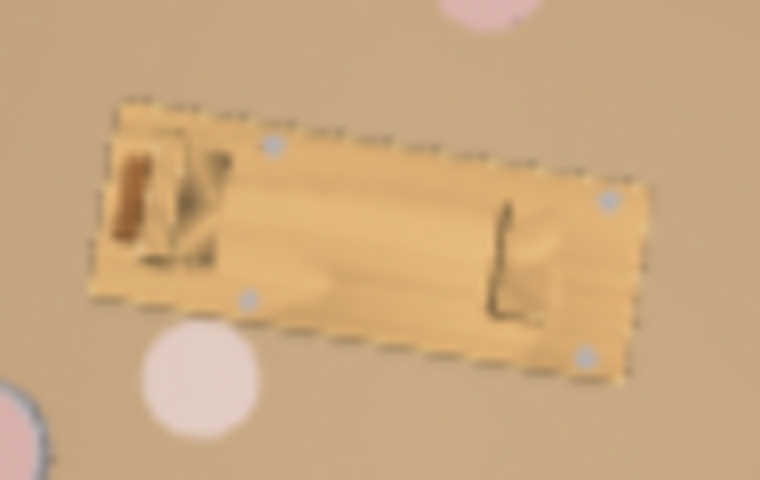

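View pics/c.png

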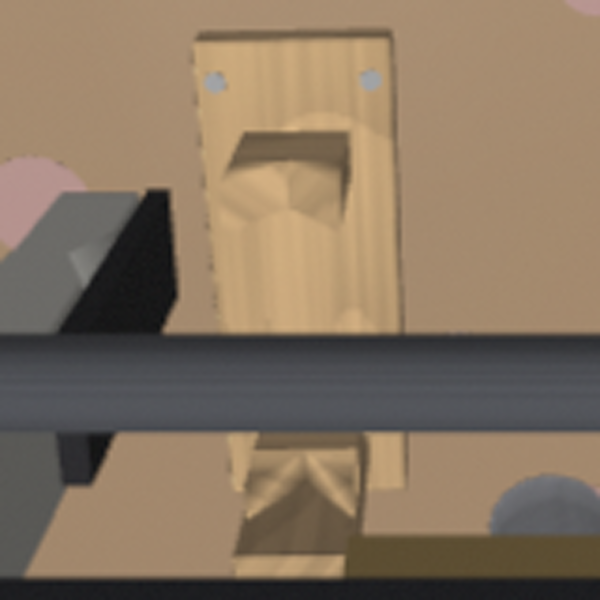

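Run:
```python
from h import *
from scipy.optimize import least_squares
st=dict(eef_pos=[0.4192,-0.1042,0.4148],ee_rot=[-2.6766,1.5705,0.2531])
D={"top":[((207.25,315.6),104,-37),((232,311.25),104,37),((218.4,381),-96,-37),((242.6,378),-96,37)],
"scene":[((251,263.7),-96,37),((269,279.9),-96,-37),((226.5,336.6),104,-37)],
"wrist":[((195.7,252.5),-96,-37),((194.9,304.3),-96,37),((314.9,308.5),104,37),((315.7,261.9),104,-37)]}
def W(v,x,y,z): c,s=np.cos(v[2]),np.sin(v[2]); return np.array([v[0]+c*x-s*y,v[1]+s*x+c*y,z])
def res(v,ns):
    r=[]
    for n in ns:
        for rc,x,y in D[n]: r+=list(np.array(proj(n,W(v,x/1e3,y/1e3,.015),st))-rc)
    return np.array(r)
for ns in (["top"],["scene"],["wrist"],["top","scene","wrist"]):
    o=least_squares(res,[.5,.005,1.36],args=(ns,)); v=o.x; print(ns,v[:2],np.degrees(v[2]),np.round(o.fun,1), "stop",W(v,.075,0,.075))
```

```text
['top'] [0.5011 0.0083] 78.99414670985567 [-0.  -0.7 -0.1 -0.4 -0.3  0.9  0.4  0.2] stop [0.5154 0.0819 0.075 ]
['scene'] [0.5045 0.0076] 78.95356777103001 [-0.3 -0.8  0.8 -0.1 -0.8  1. ] stop [0.5189 0.0812 0.075 ]
['wrist'] [0.4999 0.0071] 78.60102540773606 [-0.4 -1.  -0.3  0.9  0.6  0.   0.3  0.1] stop [0.5147 0.0807 0.075 ]
['top', 'scene', 'wrist'] [0.5008 0.0076] 78.78548196223599 [-0.1 -0.3 -0.1 -0.2 -0.1  1.2  0.6  0.3 -1.2 -1.9 -0.  -1.3 -1.4 -0.1
  0.1 -1.7  0.1  0.1  0.9 -0.2  0.7 -0.2] stop [0.5153 0.0811 0.075 ]
```

Run:
```python
from h import *
y=78.8; hh=np.array([np.cos(np.radians(y)),np.sin(np.radians(y)),0])
C=np.array([.5008,.0076,0]); R1=rotf(y,135)
print(np.degrees(telemetry.get_state()["ee_rot"]),R1.as_euler('xyz',degrees=True))
plan(pos(C-.009*hh+[0,0,.097],R1),R1,n=7)
```

```text
[  89.9406   45.1944 -101.9312] [  90.    45.  -101.2]
7 [{"tx": 0.4, "ty": -0.44, "tz": 0.02, "ax": -0.01, "ay": 0.01},
{"tx": 0.39, "ty": -0.44, "tz": 0.02, "ax": -0.01, "ay": 0.01, "az": 0.01},
{"tx": 0.4, "ty": -0.44, "tz": 0.01, "ax": -0.01, "ay": 0.02},
{"tx": 0.4, "ty": -0.44, "tz": 0.02, "ax": -0.01, "ay": 0.01, "az": 0.01},
{"tx": 0.39, "ty": -0.44, "tz": 0.02, "ax": -0.01, "ay": 0.01},
{"tx": 0.4, "ty": -0.44, "tz": 0.02, "ax": -0.02, "ay": 0.01, "az": 0.01},
{"tx": 0.39, "ty": -0.44, "tz": 0.01, "ax": -0.01, "ay": 0.02}]
```

>>> {"op": "play_rows", "data": {
  "steps": [
    {"gripper": 0.3,"tx": 0.4,"ty": -0.44,"tz": 0.02,"ax": -0.01,"ay": 0.01,"az": 0.01},
    {"gripper": 0.3,"tx": 0.4,"ty": -0.44,"tz": 0.02,"ax": -0.01,"ay": 0.01,"az": 0},
    {"gripper": 0.3,"tx": 0.4,"ty": -0.44,"tz": 0.01,"ax": -0.01,"ay": 0.02,"az": 0},
    {"gripper": 0.3,"tx": 0.4,"ty": -0.44,"tz": 0.02,"ax": -0.01,"ay": 0.01,"az": 0.01},
    {"gripper": 0.3,"tx": 0.39,"ty": -0.44,"tz": 0.02,"ax": -0.01,"ay": 0.01,"az": 0},
    {"gripper": 0.3,"tx": 0.4,"ty": -0.44,"tz": 0.02,"ax": -0.02,"ay": 0.02,"az": 0.01},
    {"gripper": 0.3,"tx": 0.39,"ty": -0.44,"tz": 0.01,"ax": -0.01,"ay": 0.01,"az": 0},
    {"gripper": 0.3,"tx": 0,"ty": 0,"tz": 0,"ax": 0,"ay": 0,"az": 0}
  ]
}}

```text
t: 11.17
eef_pos: [0.5206, 0.1083, 0.2079]
ee_rot: [1.57, 0.784, -1.767]
force: [-0.9, -0.7, -2.5]
width: 0.0433
```

Run:
```python
from h import *
s=log(); print(s["t"],s["eef_pos"],np.degrees(s["ee_rot"]),s["force"],s["width"])
p,R=pose(s); print(p+R.apply([.159,0,0]))
for n in ("wrist","scene"): cv2.imwrite(f"pics/{n}5.png",optics.grab_frame(n)[:,:,::-1])
a=cv2.imread("pics/scene5.png"); cv2.imwrite("pics/a5.png",cv2.resize(a[170:280,240:360],(654,600),interpolation=cv2.INTER_CUBIC))
```

```text
11.1667 [0.5206 0.1083 0.2079] [  89.9396   44.9299 -101.2445] [-0.9318 -0.721  -2.5208] 0.043258614295883756
[ 0.4987 -0.0021  0.0956]
```

View pics/a5.png

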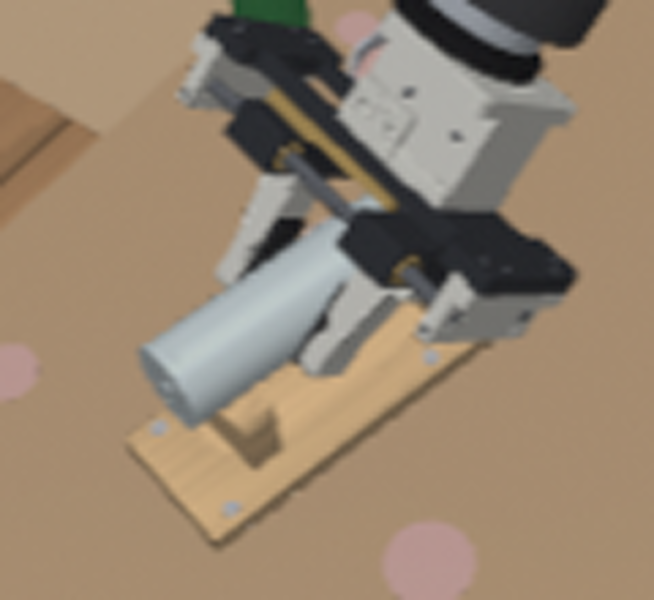

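View pics/wrist5.png

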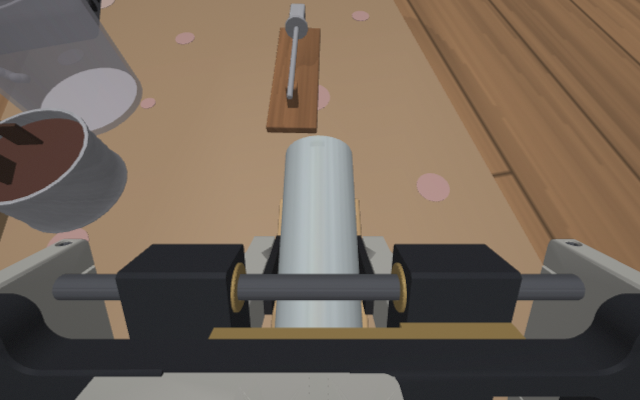

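>>> {"op": "play_rows", "data": {
  "steps": [
    {"gripper": 0.3,"tx": 0.1,"ty": -0.1,"tz": 0,"ax": 0,"ay": 0,"az": 0},
    {"gripper": 0.3,"tx": 0.1,"ty": -0.1,"tz": 0,"ax": 0,"ay": 0,"az": 0},
    {"gripper": 0.3,"tx": 0.1,"ty": -0.1,"tz": 0,"ax": 0,"ay": 0,"az": 0},
    {"gripper": 0.3,"tx": 0.06,"ty": -0.06,"tz": 0,"ax": 0,"ay": 0,"az": 0},
    {"gripper": 0.3,"tx": 0,"ty": 0,"tz": 0,"ax": 0,"ay": 0,"az": 0}
  ]
}}

```text
t: 11.68
eef_pos: [0.5208, 0.1081, 0.1959]
ee_rot: [1.571, 0.782, -1.766]
force: [-0.1, 0.2, -2.9]
width: 0.043
```

>>> {"op": "play_rows", "data": {
  "steps": [
    {"gripper": 0.3,"tx": 0.03,"ty": -0.03,"tz": 0,"ax": 0,"ay": 0,"az": 0},
    {"gripper": 0.3,"tx": 0,"ty": 0,"tz": 0,"ax": 0,"ay": 0,"az": 0}
  ]
}}

```text
t: 11.85
eef_pos: [0.5208, 0.1082, 0.195]
ee_rot: [1.571, 0.782, -1.766]
force: [0.1, 0.6, -3.3]
width: 0.0431
```

>>> {"op": "play_rows", "data": {
  "steps": [
    {"gripper": 0.3,"tx": 0.03,"ty": -0.03,"tz": 0,"ax": 0,"ay": 0,"az": 0},
    {"gripper": 0.3,"tx": 0,"ty": 0,"tz": 0,"ax": 0,"ay": 0,"az": 0}
  ]
}}

```text
t: 12.02
eef_pos: [0.5208, 0.1082, 0.1939]
ee_rot: [1.571, 0.782, -1.766]
force: [-0.0, 0.3, -2.5]
width: 0.0433
```

>>> {"op": "play_rows", "data": {
  "steps": [
    {"gripper": 0.3,"tx": 0.05,"ty": -0.05,"tz": 0,"ax": 0,"ay": 0,"az": 0},
    {"gripper": 0.3,"tx": 0,"ty": 0,"tz": 0,"ax": 0,"ay": 0,"az": 0}
  ]
}}

```text
t: 12.18
eef_pos: [0.5208, 0.1081, 0.192]
ee_rot: [1.571, 0.782, -1.766]
force: [-0.3, 1.0, -2.8]
width: 0.0433
```

>>> {"op": "play_rows", "data": {
  "steps": [
    {"gripper": 0.3,"tx": 0.03,"ty": -0.03,"tz": 0,"ax": 0,"ay": 0,"az": 0},
    {"gripper": 0.3,"tx": 0,"ty": 0,"tz": 0,"ax": 0,"ay": 0,"az": 0}
  ]
}}

```text
t: 12.35
eef_pos: [0.5208, 0.1082, 0.1913]
ee_rot: [1.571, 0.782, -1.766]
force: [-1.4, 0.5, -0.5]
width: 0.0431
```

>>> {"op": "play_rows", "data": {
  "steps": [
    {"gripper": 0.3,"tx": 0.03,"ty": -0.03,"tz": 0,"ax": 0,"ay": 0,"az": 0},
    {"gripper": 0.3,"tx": 0,"ty": 0,"tz": 0,"ax": 0,"ay": 0,"az": 0}
  ]
}}

```text
t: 12.52
eef_pos: [0.5208, 0.1082, 0.1909]
ee_rot: [1.572, 0.781, -1.765]
force: [-3.7, 2.8, 7.0]
width: 0.043
```

>>> {"op": "play_rows", "data": {
  "steps": [
    {"gripper": 0.3,"tx": -0.02,"ty": 0.02,"tz": 0.03,"ax": 0,"ay": 0,"az": 0},
    {"gripper": 0.3,"tx": 0,"ty": 0,"tz": 0,"ax": 0,"ay": 0,"az": 0}
  ]
}}

```text
t: 12.68
eef_pos: [0.5201, 0.1084, 0.1909]
ee_rot: [1.571, 0.783, -1.766]
force: [0.1, 0.4, -3.0]
width: 0.0434
```

>>> {"op": "play_rows", "data": {
  "steps": [
    {"gripper": 0.3,"tx": -0.06,"ty": -0.06,"tz": 0,"ax": 0,"ay": 0,"az": 0},
    {"gripper": 0.3,"tx": -0.06,"ty": -0.06,"tz": 0,"ax": 0,"ay": 0,"az": 0},
    {"gripper": 0.3,"tx": 0,"ty": 0,"tz": 0,"ax": 0,"ay": 0,"az": 0}
  ]
}}

```text
t: 12.93
eef_pos: [0.521, 0.1128, 0.1907]
ee_rot: [1.571, 0.782, -1.766]
force: [-1.9, 0.9, -2.6]
width: 0.0432
```

>>> {"op": "play_rows", "data": {
  "steps": [
    {"gripper": 0.3,"tx": -0.04,"ty": -0.04,"tz": 0,"ax": 0,"ay": 0,"az": 0},
    {"gripper": 0.3,"tx": 0,"ty": 0,"tz": 0,"ax": 0,"ay": 0,"az": 0}
  ]
}}

```text
t: 13.1
eef_pos: [0.5212, 0.1141, 0.1907]
ee_rot: [1.571, 0.782, -1.766]
force: [-0.8, 0.5, -3.1]
width: 0.0435
```

>>> {"op": "play_rows", "data": {
  "steps": [
    {"gripper": 0.3,"tx": -0.03,"ty": -0.03,"tz": 0,"ax": 0,"ay": 0,"az": 0},
    {"gripper": 0.3,"tx": 0,"ty": 0,"tz": 0,"ax": 0,"ay": 0,"az": 0}
  ]
}}

```text
t: 13.27
eef_pos: [0.5214, 0.115, 0.1908]
ee_rot: [1.571, 0.782, -1.766]
force: [-0.9, -0.2, -3.2]
width: 0.0433
```

>>> {"op": "play_rows", "data": {
  "steps": [
    {"gripper": 0.3,"tx": -0.03,"ty": -0.03,"tz": 0,"ax": 0,"ay": 0,"az": 0},
    {"gripper": 0.3,"tx": 0,"ty": 0,"tz": 0,"ax": 0,"ay": 0,"az": 0}
  ]
}}

```text
t: 13.43
eef_pos: [0.5217, 0.1161, 0.1908]
ee_rot: [1.571, 0.782, -1.766]
force: [-0.5, 0.1, -2.4]
width: 0.0434
```

>>> {"op": "play_rows", "data": {
  "steps": [
    {"gripper": 0.3,"tx": -0.03,"ty": -0.03,"tz": 0,"ax": 0,"ay": 0,"az": 0},
    {"gripper": 0.3,"tx": 0,"ty": 0,"tz": 0,"ax": 0,"ay": 0,"az": 0}
  ]
}}

```text
t: 13.6
eef_pos: [0.5219, 0.1171, 0.1908]
ee_rot: [1.571, 0.782, -1.766]
force: [-0.8, 0.7, -2.5]
width: 0.0431
```

>>> {"op": "play_rows", "data": {
  "steps": [
    {"gripper": 0.3,"tx": -0.03,"ty": -0.03,"tz": 0,"ax": 0,"ay": 0,"az": 0},
    {"gripper": 0.3,"tx": 0,"ty": 0,"tz": 0,"ax": 0,"ay": 0,"az": 0}
  ]
}}

```text
t: 13.77
eef_pos: [0.5218, 0.1175, 0.1908]
ee_rot: [1.57, 0.78, -1.767]
force: [0.7, -4.3, -2.8]
width: 0.0431
```

>>> {"op": "play_rows", "data": {
  "steps": [
    {"gripper": 0.3,"tx": -0.03,"ty": -0.03,"tz": 0,"ax": 0,"ay": 0,"az": 0},
    {"gripper": 0.3,"tx": 0,"ty": 0,"tz": 0,"ax": 0,"ay": 0,"az": 0}
  ]
}}

```text
t: 13.93
eef_pos: [0.5217, 0.1177, 0.1907]
ee_rot: [1.569, 0.779, -1.769]
force: [1.7, -7.9, -2.1]
width: 0.0427
```

>>> {"op": "play_rows", "data": {
  "steps": [
    {"gripper": 0.3,"tx": 0.02,"ty": 0.02,"tz": 0,"ax": 0,"ay": 0,"az": 0},
    {"gripper": 0.3,"tx": 0.02,"ty": -0.02,"tz": 0,"ax": 0,"ay": 0,"az": 0},
    {"gripper": 0.3,"tx": 0,"ty": 0,"tz": 0,"ax": 0,"ay": 0,"az": 0}
  ]
}}

```text
t: 14.18
eef_pos: [0.5217, 0.1176, 0.1902]
ee_rot: [1.57, 0.78, -1.768]
force: [-0.8, -6.0, -0.3]
width: 0.0431
```

>>> {"op": "play_rows", "data": {
  "steps": [
    {"gripper": 0.3,"tx": 0.02,"ty": -0.02,"tz": 0,"ax": 0,"ay": 0,"az": 0},
    {"gripper": 0.3,"tx": 0,"ty": 0,"tz": 0,"ax": 0,"ay": 0,"az": 0}
  ]
}}

```text
t: 14.35
eef_pos: [0.5217, 0.1176, 0.1899]
ee_rot: [1.57, 0.779, -1.767]
force: [-2.1, -6.1, 3.4]
width: 0.0432
```

>>> {"op": "play_rows", "data": {
  "steps": [
    {"gripper": 0.6,"tx": 0,"ty": 0,"tz": 0,"ax": 0,"ay": 0,"az": 0},
    {"gripper": 0.8,"tx": 0,"ty": 0,"tz": 0,"ax": 0,"ay": 0,"az": 0},
    {"gripper": 0.9,"tx": 0,"ty": 0,"tz": 0,"ax": 0,"ay": 0,"az": 0},
    {"gripper": 1,"tx": 0,"ty": 0,"tz": 0,"ax": 0,"ay": 0,"az": 0},
    {"gripper": 1,"tx": 0,"ty": 0,"tz": 0,"ax": 0,"ay": 0,"az": 0}
  ]
}}

```text
t: 14.77
eef_pos: [0.5224, 0.1187, 0.1897]
ee_rot: [1.572, 0.782, -1.765]
force: [-0.0, -1.1, 5.0]
width: 0.0708
```

Run:
```python
from h import *
s=log(); print(s["t"],s["eef_pos"],np.degrees(s["ee_rot"]),s["force"],s["width"])
p,R=pose(s); print(p+R.apply([.159,0,0]))
for n in ("wrist","scene"): cv2.imwrite(f"pics/{n}6.png",optics.grab_frame(n)[:,:,::-1])
a=cv2.imread("pics/scene6.png"); cv2.imwrite("pics/a6.png",cv2.resize(a[170:280,240:360],(654,600),interpolation=cv2.INTER_CUBIC))
```

```text
14.7667 [0.5224 0.1187 0.1897] [  90.0762   44.8203 -101.1131] [-0.0306 -1.1229  5.016 ] 0.07081125723664701
[0.5006 0.008  0.0776]
```

View pics/a6.png

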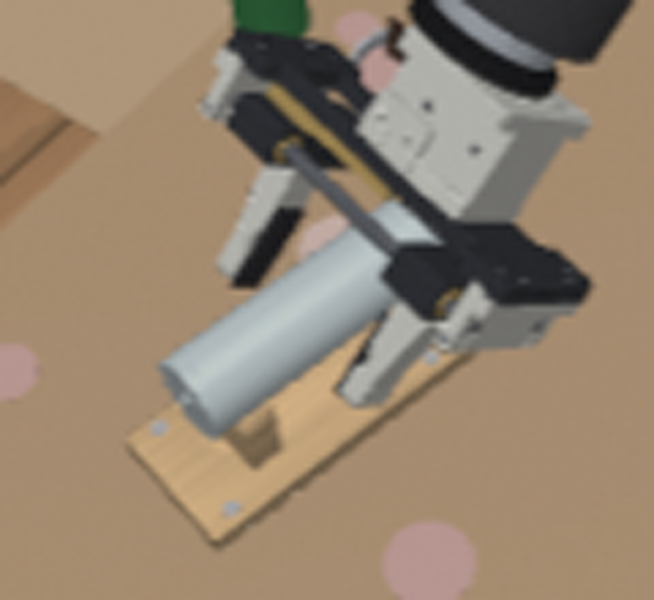

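View pics/wrist6.png

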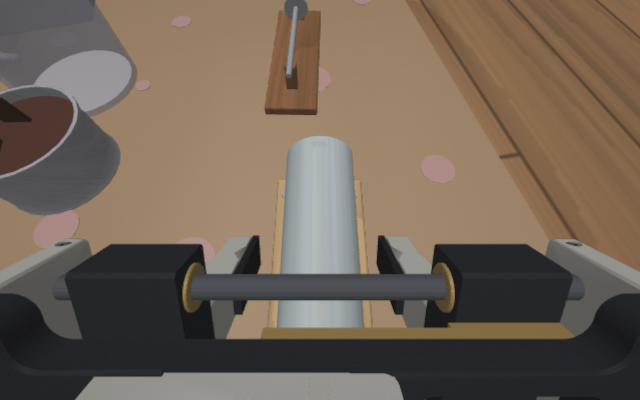

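>>> {"op": "play_rows", "data": {
  "steps": [
    {"gripper": 1,"tx": -0.05,"ty": 0.05,"tz": 0,"ax": 0,"ay": 0,"az": 0},
    {"gripper": 1,"tx": 0,"ty": 0,"tz": 0,"ax": 0,"ay": 0,"az": 0}
  ]
}}

```text
t: 15.03
eef_pos: [0.5221, 0.1185, 0.1911]
ee_rot: [1.571, 0.783, -1.766]
force: [-0.5, -0.1, -0.4]
width: 0.0869
```

>>> {"op": "play_rows", "data": {
  "steps": [
    {"gripper": 1,"tx": -0.1,"ty": 0.1,"tz": 0,"ax": 0,"ay": 0,"az": 0},
    {"gripper": 1,"tx": 0,"ty": 0,"tz": 0,"ax": 0,"ay": 0,"az": 0}
  ]
}}

```text
t: 15.2
eef_pos: [0.5222, 0.1185, 0.195]
ee_rot: [1.571, 0.782, -1.766]
force: [0.7, 1.3, -0.5]
width: 0.0876
```

Run:
```python
from h import *
R0=rotf(78.8,135); p0,_=pose()
p,R=plan(p0+[0,0,.115],R0,n=5,v=.03)
R1=rotf(78.8,62)
plan([.463,-.182,.304],R1,n=14,p0=p,R0=R)
```

```text
5 [{"tx": -0.65, "ty": 0.65, "az": -0.01},
{"tx": -0.65, "ty": 0.65},
{"tx": -0.65, "ty": 0.66, "az": -0.01},
{"tx": -0.65, "ty": 0.65},
{"tx": -0.65, "ty": 0.65, "az": -0.01}]
14 [{"tx": 0.63, "ty": 0.61, "az": -0.87},
{"tx": 0.57, "ty": 0.66, "az": -0.87},
{"tx": 0.52, "ty": 0.71, "az": -0.87},
{"tx": 0.44, "ty": 0.75, "az": -0.87},
{"tx": 0.37, "ty": 0.8, "az": -0.86},
{"tx": 0.3, "ty": 0.82, "tz": -0.01, "az": -0.87},
{"tx": 0.23, "ty": 0.84, "az": -0.87},
{"tx": 0.14, "ty": 0.87, "az": -0.87},
{"tx": 0.07, "ty": 0.87, "az": -0.87},
{"tx": -0.01, "ty": 0.87, "az": -0.87},
{"tx": -0.09, "ty": 0.88, "az": -0.87},
{"tx": -0.17, "ty": 0.85, "az": -0.87},
{"tx": -0.25, "ty": 0.84, "az": -0.87},
{"tx": -0.32, "ty": 0.82, "az": -0.87}]
```

>>> {"op": "play_rows", "data": {
  "steps": [
    {"gripper": 1,"tx": -0.4,"ty": 0.4,"tz": 0,"ax": 0,"ay": 0,"az": 0},
    {"gripper": 1,"tx": -0.65,"ty": 0.65,"tz": 0,"ax": 0,"ay": 0,"az": 0},
    {"gripper": 1,"tx": -0.65,"ty": 0.65,"tz": 0,"ax": 0,"ay": 0,"az": 0},
    {"gripper": 1,"tx": -0.65,"ty": 0.65,"tz": 0,"ax": 0,"ay": 0,"az": 0},
    {"gripper": 1,"tx": -0.65,"ty": 0.65,"tz": 0,"ax": 0,"ay": 0,"az": 0},
    {"gripper": 1,"tx": -0.25,"ty": 0.25,"tz": 0,"ax": 0,"ay": 0,"az": 0}
  ]
}}

```text
t: 15.7
eef_pos: [0.5225, 0.1191, 0.3125]
ee_rot: [1.575, 0.785, -1.763]
force: [1.3, 0.2, 0.8]
width: 0.0877
```

>>> {"op": "play_rows", "data": {
  "steps": [
    {"gripper": 1,"tx": 0.63,"ty": 0.61,"tz": 0,"ax": 0,"ay": 0,"az": -0.87},
    {"gripper": 1,"tx": 0.57,"ty": 0.66,"tz": 0,"ax": 0,"ay": 0,"az": -0.87},
    {"gripper": 1,"tx": 0.52,"ty": 0.71,"tz": 0,"ax": 0,"ay": 0,"az": -0.87},
    {"gripper": 1,"tx": 0.44,"ty": 0.75,"tz": 0,"ax": 0,"ay": 0,"az": -0.87},
    {"gripper": 1,"tx": 0.37,"ty": 0.8,"tz": 0,"ax": 0,"ay": 0,"az": -0.87},
    {"gripper": 1,"tx": 0.3,"ty": 0.82,"tz": 0,"ax": 0,"ay": 0,"az": -0.87},
    {"gripper": 1,"tx": 0.23,"ty": 0.84,"tz": 0,"ax": 0,"ay": 0,"az": -0.87},
    {"gripper": 1,"tx": 0.14,"ty": 0.87,"tz": 0,"ax": 0,"ay": 0,"az": -0.87},
    {"gripper": 1,"tx": 0.07,"ty": 0.87,"tz": 0,"ax": 0,"ay": 0,"az": -0.87},
    {"gripper": 1,"tx": 0,"ty": 0.87,"tz": 0,"ax": 0,"ay": 0,"az": -0.87},
    {"gripper": 1,"tx": -0.09,"ty": 0.87,"tz": 0,"ax": 0,"ay": 0,"az": -0.87},
    {"gripper": 1,"tx": -0.17,"ty": 0.85,"tz": 0,"ax": 0,"ay": 0,"az": -0.87},
    {"gripper": 1,"tx": -0.25,"ty": 0.84,"tz": 0,"ax": 0,"ay": 0,"az": -0.87},
    {"gripper": 1,"tx": -0.32,"ty": 0.82,"tz": 0,"ax": 0,"ay": 0,"az": -0.87},
    {"gripper": 1,"tx": 0,"ty": 0,"tz": 0,"ax": 0,"ay": 0,"az": 0},
    {"gripper": 1,"tx": 0,"ty": 0,"tz": 0,"ax": 0,"ay": 0,"az": 0}
  ]
}}

```text
t: 17.03
eef_pos: [0.4622, -0.1839, 0.3033]
ee_rot: [-1.569, 1.084, 1.371]
force: [1.0, 0.1, -0.1]
width: 0.0875
```

Run:
```python
from h import *
s=log(); print(s["t"],s["q"],s["eef_pos"],np.degrees(s["ee_rot"]),s["force"],s["width"])
im=optics.grab_frame("wrist"); cv2.imwrite("pics/w7.png",im[:,:,::-1])
s2=telemetry.get_state(); print(s2["eef_pos"],np.degrees(s2["ee_rot"]))
rc=proj("wrist",[.486,-.066,.075],s); print(rc)
r,c=map(int,rc); a=im[r-40:r+40,c-40:c+40,::-1]; cv2.imwrite("pics/w7c.png",cv2.resize(a,(600,600),interpolation=cv2.INTER_CUBIC)); print(r,c)
cv2.imwrite("pics/top7.png",optics.grab_frame("top")[:,:,::-1])
```

```text
17.0333 [-0.2344  0.2234 -0.2688 -0.536  -1.1557  0.2727] [ 0.4622 -0.1839  0.3033] [-89.8835  62.1218  78.5741] [ 0.954   0.1038 -0.0618] 0.08746027797738137
[ 0.4623 -0.1825  0.3034] [-89.8808  62.1615  78.7185]
[np.float64(205.5974221161981), np.float64(320.0192936123679)]
205 320
```

View pics/w7.png

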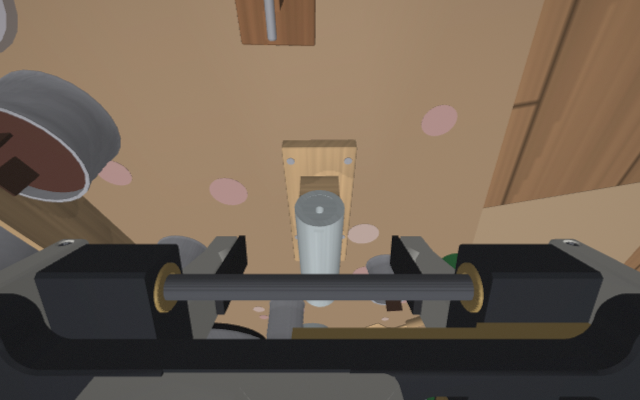

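View pics/w7c.png

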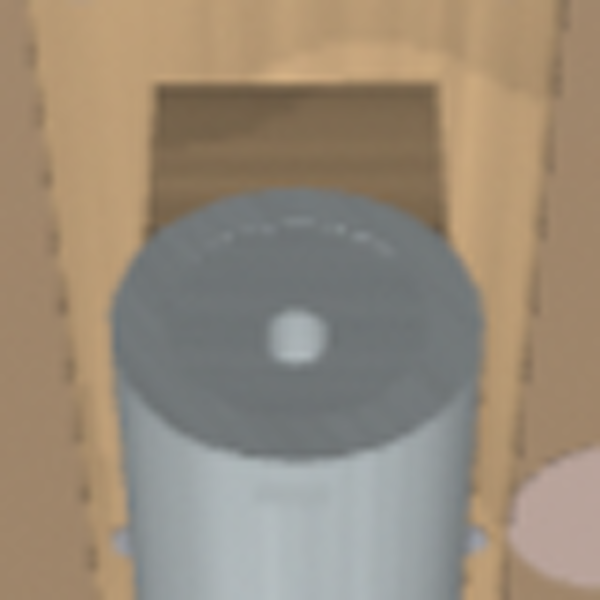

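Run:
```python
from h import *
from scipy.optimize import least_squares
im=cv2.imread("pics/w7.png"); s=dict(eef_pos=[.46225,-.1835,.3033],ee_rot=np.radians([-89.88,62.13,78.62]))
g=cv2.cvtColor(im,cv2.COLOR_BGR2GRAY).astype(float)
# hole centroid: weights above face grey
sub=g[195:222,308:332]; print(sub[10:22,4:20].astype(int))
bg=np.median(g[203:210,305:313]); 
w=np.clip(sub[6:22,3:21]-bg-12,0,None); rr,cc=np.mgrid[201:217,311:329]; 
hr,hc=(w*rr).sum()/w.sum(),(w*cc).sum()/w.sum(); print("hole",hr,hc,bg)
y=np.radians(78.8); h=np.array([np.cos(y),np.sin(y),0]); l=np.array([h[1],-h[0],0]) # l ~ +x world
# ellipse extents in full image px
L,Rt,T,B=280+112/7.5-.5,280+484/7.5-.5,165+187/7.5-.5,165+461/7.5-.5
th=np.linspace(0,2*np.pi,180)
def face(v):
    c=np.array([.5008,.0076,.075])-.075*h+v[0]*l+v[2]*h; c[2]+=v[1]
    P=np.array([proj("wrist",c+.022*(np.cos(t)*l+np.sin(t)*np.array([0,0,1])),s) for t in th]); return c,P
def f(v):
    c,P=face(v); return [P[:,1].min()-L,P[:,1].max()-Rt,P[:,0].min()-T,P[:,0].max()-B]
o=least_squares(f,[0,0,0],diff_step=1e-4,x_scale=.001); c,P=face(o.x); print(o.x,o.fun,c,proj("wrist",c,s))
o2=least_squares(lambda u:np.array(proj("wrist",c+u[0]*l+np.array([0,0,u[1]]),s))-[hr,hc],[0,0]); print("offset lat(+x),up mm",o2.x*1e3)
```

```text
[[116 116 116 116 116 115 116 116 116 116 116 116 116 116 116 116]
 [116 115 115 115 115 123 139 141 137 123 116 116 115 116 116 117]
 [113 113 115 117 133 155 166 170 168 158 137 118 114 113 114 114]
 [113 113 113 121 146 163 171 175 173 168 154 132 113 113 114 112]
 [114 114 114 123 149 163 171 176 174 169 157 134 113 114 114 113]
 [113 114 114 124 148 163 173 177 176 171 158 134 112 113 115 115]
 [115 115 114 123 147 163 173 177 175 170 155 128 115 115 115 115]
 [116 117 116 120 138 163 177 179 180 167 138 119 117 116 116 116]
 [116 116 117 117 120 129 137 143 135 130 120 117 116 116 116 117]
 [115 114 114 114 114 114 116 117 114 115 114 115 115 114 115 115]
 [114 114 115 115 115 114 114 114 114 114 115 115 114 115 115 114]
 [115 114 115 115 115 115 115 115 115 115 115 115 115 116 115 116]]
hole 209.59976176295413 319.1721262656343 114.0Traceback (most recent call last):
  File "<stdin>", line 19, in <module>
    return func(*args, **kwargs)
    result = trf(vector_fun.fun, vector_fun.jac, x0, f0, J0, lb, ub, ftol, xtol,
                 gtol, max_nfev, x_scale, loss_function, tr_
[... 222 characters left out ...]
bose, callback=callback)
    f_new = fun(x_new)
    self._update_fun()
    ~~~~~~~~~~~~~~~~^^
    self.f = self.fun_wrapped(xp_copy(self.x))
             ~~~~~~~~~~~~~~~~^^^^^^^^^^^^^^^^^
    return np.atleast_1d(self.fun(x))
                         ~~~~~~~~^^^
    return self.f(x, *self.args, **self.kwargs)
           ~~~~~~^^^^^^^^^^^^^^^^^^^^^^^^^^^^^^
  File "<stdin>", line 18, in f
  File "<stdin>", line 16, in face
  File "h.py", line 14, in proj
    c,T=cam(n,st); q=np.linalg.inv(T)@np.r_[p,1]; return [c["cy"]+c["fy"]*q[1]/q[2], c["cx"]+c["fx"]*q[0]/q[2]]
        ~~~^^^^^^
  File "h.py", line 5, in cam
    c=optics.calibration(n)
ValueError: time passes only in moves, steps and waits
```

View pics/top7.png

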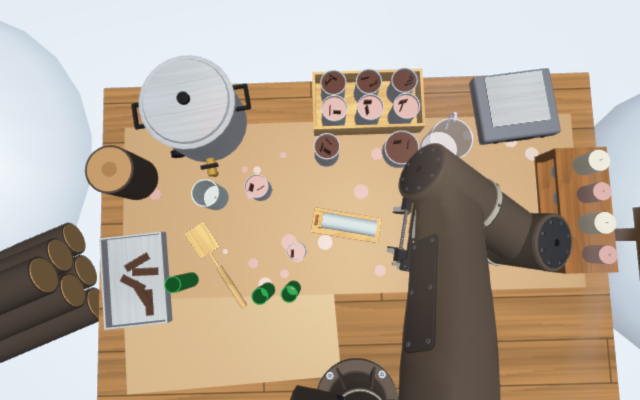

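```bash
python3 - <<'E'
s=open("h.py").read().replace("def cam(n,st=None):\n    c=optics.calibration(n)","_C={}\ndef cam(n,st=None):\n    if n not in _C: _C[n]=optics.calibration(n)\n    c=_C[n]"); open("h.py","w").write(s)
E
python3 - <<'E'
from h import *
from scipy.optimize import least_squares
s=dict(eef_pos=[.46225,-.1835,.3033],ee_rot=np.radians([-89.88,62.13,78.62]))
hr,hc=209.60,319.17
y=np.radians(78.8); h=np.array([np.cos(y),np.sin(y),0]); l=np.array([h[1],-h[0],0])
L,Rt,T,B=280+112/7.5-.5,280+484/7.5-.5,165+187/7.5-.5,165+461/7.5-.5
th=np.linspace(0,2*np.pi,180)
def face(v):
    c=np.array([.5008,.0076,.075])-.075*h+v[0]*l+v[2]*h; c[2]+=v[1]
    return c,np.array([proj("wrist",c+.022*(np.cos(t)*l+np.sin(t)*np.array([0,0,1])),s) for t in th])
def f(v):
    c,P=face(v/1e3); return [P[:,1].min()-L,P[:,1].max()-Rt,P[:,0].min()-T,P[:,0].max()-B]
o=least_squares(f,[0,0,0],diff_step=.1); c,P=face(o.x/1e3); print(o.x,o.fun,c,proj("wrist",c,s))
o2=least_squares(lambda u:np.array(proj("wrist",c+u[0]/1e3*l+np.array([0,0,u[1]/1e3]),s))-[hr,hc],[.1,.1]); print("offset lat(+x),up mm",o2.x)
E
```

```text
[ 0.3437 -0.7514  2.2917] [-0.0888  0.0889  0.1298 -0.1149] [ 0.487  -0.0638  0.0742] [np.float64(206.60642369089183), np.float64(319.2216292220086)]
offset lat(+x),up mm [0.0563 3.6064]
```

Run:
```python
from h import *
plan([.474,-.265,.30],rotf(78,90),n=6)
```

```text
6 [{"tx": -0.23, "ty": 0.48, "tz": -0.18, "ax": 0.02, "ay": 0.01, "az": 0.77},
{"tx": -0.18, "ty": 0.5, "tz": -0.19, "ax": 0.02, "az": 0.78},
{"tx": -0.15, "ty": 0.51, "tz": -0.19, "ax": 0.02, "ay": 0.01, "az": 0.77},
{"tx": -0.1, "ty": 0.52, "tz": -0.18, "ax": 0.02, "ay": 0.01, "az": 0.77},
{"tx": -0.07, "ty": 0.53, "tz": -0.19, "ax": 0.02, "az": 0.78},
{"tx": -0.02, "ty": 0.52, "tz": -0.19, "ax": 0.02, "ay": 0.01, "az": 0.77}]
```

>>> {"op": "play_rows", "data": {
  "steps": [
    {"gripper": 1,"tx": -0.23,"ty": 0.48,"tz": -0.18,"ax": 0.02,"ay": 0,"az": 0.77},
    {"gripper": 1,"tx": -0.18,"ty": 0.5,"tz": -0.19,"ax": 0.02,"ay": 0,"az": 0.78},
    {"gripper": 1,"tx": -0.15,"ty": 0.51,"tz": -0.19,"ax": 0.02,"ay": 0.01,"az": 0.77},
    {"gripper": 1,"tx": -0.1,"ty": 0.52,"tz": -0.18,"ax": 0.02,"ay": 0.01,"az": 0.77},
    {"gripper": 1,"tx": -0.07,"ty": 0.53,"tz": -0.19,"ax": 0.02,"ay": 0,"az": 0.78},
    {"gripper": 1,"tx": -0.02,"ty": 0.52,"tz": -0.19,"ax": 0.02,"ay": 0.01,"az": 0.77},
    {"gripper": 1,"tx": 0,"ty": 0,"tz": 0,"ax": 0,"ay": 0,"az": 0},
    {"gripper": 1,"tx": 0,"ty": 0,"tz": 0,"ax": 0,"ay": 0,"az": 0}
  ]
}}

```text
t: 17.8
eef_pos: [0.4744, -0.2627, 0.3001]
ee_rot: [-1.305, 1.568, 1.632]
force: [-0.4, 0.3, -0.6]
width: 0.0877
```

Run:
```python
from h import *
s=log(); print(s["t"],s["q"],list(s["eef_pos"]),list(s["ee_rot"]),np.degrees(s["ee_rot"]),s["force"],s["width"])
im=optics.grab_frame("wrist"); cv2.imwrite("pics/w8.png",im[:,:,::-1])
cv2.imwrite("pics/w8c.png",cv2.resize(im[60:240,220:400,::-1],(600,600),interpolation=cv2.INTER_CUBIC))
```

```text
17.8 [-0.1452  0.2363 -0.4207 -0.0032 -0.9143 -0.0573] [np.float64(0.4744142957012386), np.float64(-0.2627188902074749), np.float64(0.30012880422463406)] [np.float64(-1.3046582885166587), np.float64(1.5682224079943499), np.float64(1.6324220630496138)] [-74.7514  89.8525  93.5309] [-0.4022  0.2836 -0.5754] 0.08774680377457095
```

View pics/w8.png

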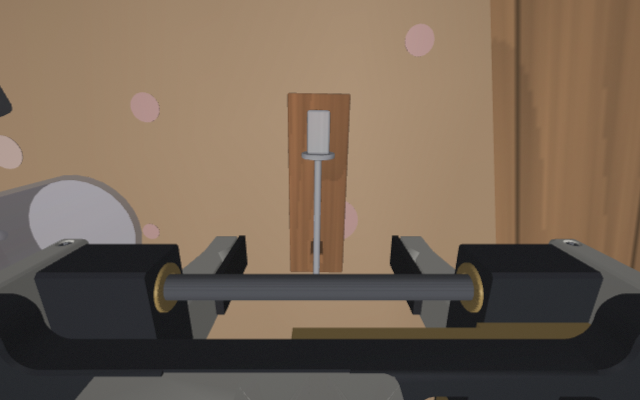

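View pics/w8c.png

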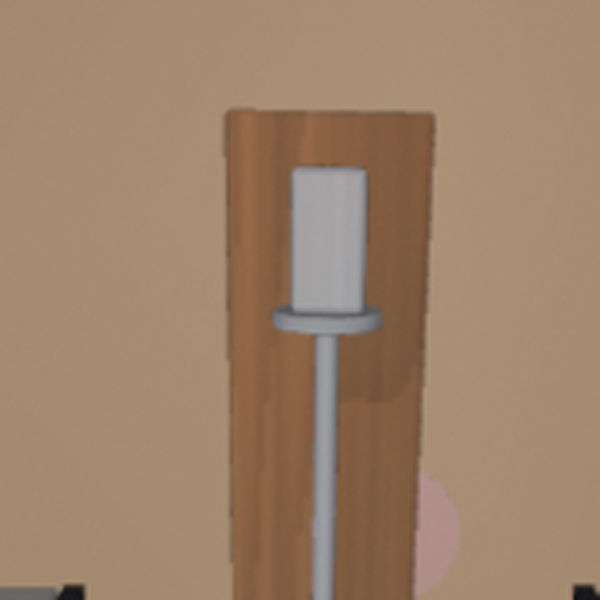

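Run:
```python
from h import *
s=dict(eef_pos=[0.47441,-0.26272,0.30013],ee_rot=[-1.3046582885,1.568222408,1.632422063])
k=180/600
def P(c,r,z): return atz("wrist",(60+(r+.5)*k-.5,220+(c+.5)*k-.5),z,s)
a,b,c,d=P(292,168,.049),P(366,168,.049),P(291,313,.049),P(364,314,.049); print(a,b,c,d)
print("width",np.linalg.norm(a-b),np.linalg.norm(c-d),"len",np.linalg.norm((a+b-c-d)/2))
v=(c+d-a-b)/2; print("yaw",np.degrees(np.arctan2(v[1],v[0])),"centre",(a+b+c+d)/4)
r1,r2=P(326,345,.043),P(323,595,.043); w=r2-r1; print("rod",r1,r2,np.degrees(np.arctan2(w[1],w[0])))
R=pose(s)[1]; g=(a+b+c+d)/4; g[2]=.04; print("grasp in tool",R.inv().apply(g-np.array(s["eef_pos"])),np.degrees(np.arctan2(*R.apply([0,-1,0])[1::-1])))
```

```text
[ 0.4677 -0.3438  0.049 ] [ 0.4509 -0.3404  0.049 ] [ 0.4751 -0.3112  0.049 ] [ 0.4578 -0.3073  0.049 ]
width 0.0171237771772634 0.01766647140297057 len 0.03361645522898731
yaw 77.67717407444583 centre [ 0.4629 -0.3257  0.049 ]
rod [ 0.4686 -0.3007  0.043 ] [ 0.4834 -0.2337  0.043 ] 77.55755138582371
grasp in tool [ 0.26    0.0646 -0.0017] 78.28226007181294
```

Run:
```python
from h import *
R=rotf(77.7,90)
p,q=plan([.4629,-.3257,.27],R,n=4)
plan([.4629,-.3257,.199],R,n=5,p0=p,R0=q)
```

```text
4 [{"tx": 0.3, "ty": 0.64, "tz": -0.01, "ax": 0.02, "az": 0.01},
{"tx": 0.3, "ty": 0.64, "tz": -0.02, "ax": 0.02, "az": 0.01},
{"tx": 0.31, "ty": 0.63, "tz": -0.02, "ax": 0.03},
{"tx": 0.3, "ty": 0.64, "tz": -0.02, "ax": 0.02, "az": 0.01}]
5 [{"tx": 0.57},
{"tx": 0.57},
{"tx": 0.56},
{"tx": 0.57},
{"tx": 0.57}]
```

>>> {"op": "play_rows", "data": {
  "newtons": 40,
  "steps": [
    {"gripper": 1,"tx": 0.3,"ty": 0.64,"tz": -0.01,"ax": 0.02,"ay": 0,"az": 0.01},
    {"gripper": 1,"tx": 0.3,"ty": 0.64,"tz": -0.02,"ax": 0.02,"ay": 0,"az": 0.01},
    {"gripper": 1,"tx": 0.3,"ty": 0.64,"tz": -0.02,"ax": 0.03,"ay": 0,"az": 0},
    {"gripper": 1,"tx": 0.3,"ty": 0.64,"tz": -0.02,"ax": 0.02,"ay": 0,"az": 0.01},
    {"gripper": 0.6,"tx": 0.57,"ty": 0,"tz": 0,"ax": 0,"ay": 0,"az": 0},
    {"gripper": 0.6,"tx": 0.57,"ty": 0,"tz": 0,"ax": 0,"ay": 0,"az": 0},
    {"gripper": 0.6,"tx": 0.57,"ty": 0,"tz": 0,"ax": 0,"ay": 0,"az": 0},
    {"gripper": 0.6,"tx": 0.57,"ty": 0,"tz": 0,"ax": 0,"ay": 0,"az": 0},
    {"gripper": 0.6,"tx": 0.5,"ty": 0,"tz": 0,"ax": 0,"ay": 0,"az": 0},
    {"gripper": 0.6,"tx": 0,"ty": 0,"tz": 0,"ax": 0,"ay": 0,"az": 0}
  ]
}}

```text
t: 18.68
eef_pos: [0.462, -0.3271, 0.199]
ee_rot: [-0.028, 1.568, 2.895]
force: [-0.5, 0.1, 0.0]
width: 0.055
```

Run:
```python
from h import *
s=log(); print(s["t"],s["eef_pos"],np.degrees(s["ee_rot"]),s["force"],s["width"])
p,R=pose(s); print(R.inv().apply(np.array([.4629,-.3257,.04])-p),np.degrees(np.arctan2(*R.apply([0,-1,0])[1::-1])),R.as_matrix())
```

```text
18.6833 [ 0.462  -0.3271  0.199 ] [ -1.6273  89.8498 165.8716] [-0.5148  0.1155  0.0201] 0.054989768117533276
[ 0.159  -0.0015 -0.001 ] 77.49894580044065 [[-0.0025 -0.2165 -0.9763]
 [ 0.0006 -0.9763  0.2165]
 [-1.     -0.0001  0.0026]]
```

>>> {"op": "play_rows", "data": {
  "newtons": 40,
  "steps": [
    {"gripper": 0.4,"tx": 0,"ty": -0.06,"tz": -0.04,"ax": -0.03,"ay": 0,"az": 0},
    {"gripper": 0.3,"tx": 0,"ty": 0,"tz": 0,"ax": 0,"ay": 0,"az": 0},
    {"gripper": 0.1,"tx": 0,"ty": 0,"tz": 0,"ax": 0,"ay": 0,"az": 0},
    {"gripper": 0,"tx": 0,"ty": 0,"tz": 0,"ax": 0,"ay": 0,"az": 0},
    {"gripper": 0,"tx": 0,"ty": 0,"tz": 0,"ax": 0,"ay": 0,"az": 0},
    {"gripper": 0,"tx": 0,"ty": 0,"tz": 0,"ax": 0,"ay": 0,"az": 0},
    {"gripper": 0,"tx": 0,"ty": 0,"tz": 0,"ax": 0,"ay": 0,"az": 0}
  ]
}}

```text
t: 19.27
eef_pos: [0.4634, -0.3267, 0.2015]
ee_rot: [1.334, 1.568, -2.021]
force: [-2.8, 2.2, 4.7]
width: 0.0177
```

Run:
```python
from h import *
s=log(); print(s["t"],s["eef_pos"],np.degrees(s["ee_rot"]),s["force"],s["width"])
```

```text
19.2667 [ 0.4634 -0.3267  0.2015] [  76.4568   89.8656 -115.8164] [-2.7599  2.2047  4.7116] 0.017728366198937157
```

>>> {"op": "play_rows", "data": {
  "steps": [
    {"gripper": 0,"tx": -0.1,"ty": 0,"tz": 0,"ax": 0,"ay": 0,"az": 0},
    {"gripper": 0,"tx": -0.2,"ty": 0,"tz": 0,"ax": 0,"ay": 0,"az": 0},
    {"gripper": 0,"tx": -0.4,"ty": 0,"tz": 0,"ax": 0,"ay": 0,"az": 0},
    {"gripper": 0,"tx": -0.5,"ty": 0,"tz": 0,"ax": 0,"ay": 0,"az": 0},
    {"gripper": 0,"tx": -0.5,"ty": 0,"tz": 0,"ax": 0,"ay": 0,"az": 0},
    {"gripper": 0,"tx": -0.4,"ty": 0,"tz": 0,"ax": 0,"ay": 0,"az": 0},
    {"gripper": 0,"tx": 0,"ty": 0,"tz": 0,"ax": 0,"ay": 0,"az": 0}
  ]
}}

```text
t: 19.85
eef_pos: [0.4649, -0.327, 0.2565]
ee_rot: [2.586, 1.565, -0.77]
force: [0.1, -0.5, -0.7]
width: 0.0177
```

Run:
```python
from h import *
s=log(); print(s["t"],list(s["eef_pos"]),list(s["ee_rot"]),s["force"],s["width"])
p,R=pose(s); print(R.as_matrix())
im=optics.grab_frame("wrist"); cv2.imwrite("pics/w9.png",im[:,:,::-1])
im=optics.grab_frame("scene"); cv2.imwrite("pics/s9.png",im[:,:,::-1]); cv2.imwrite("pics/s9c.png",cv2.resize(im[200:350,130:330,::-1],(800,600),interpolation=cv2.INTER_CUBIC))
```

```text
19.85 [np.float64(0.46487738397541106), np.float64(-0.3270050587651651), np.float64(0.25645319688281076)] [np.float64(2.5858765949126266), np.float64(1.5649208419052623), np.float64(-0.7695055299110201)] [ 0.069  -0.459  -0.7353] 0.017724502066668976
[[ 0.0042 -0.2122 -0.9772]
 [-0.0041 -0.9772  0.2122]
 [-1.      0.0031 -0.005 ]]
```

View pics/w9.png

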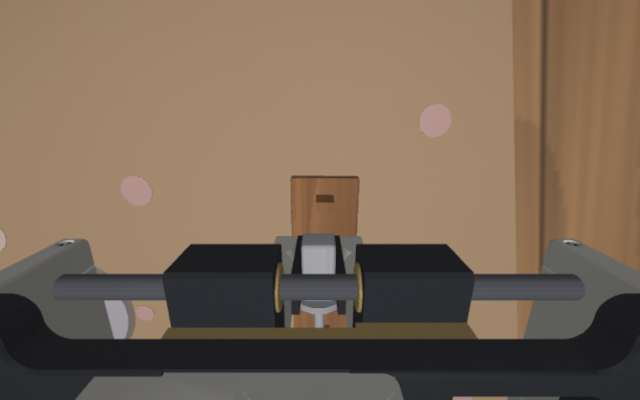

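View pics/s9c.png

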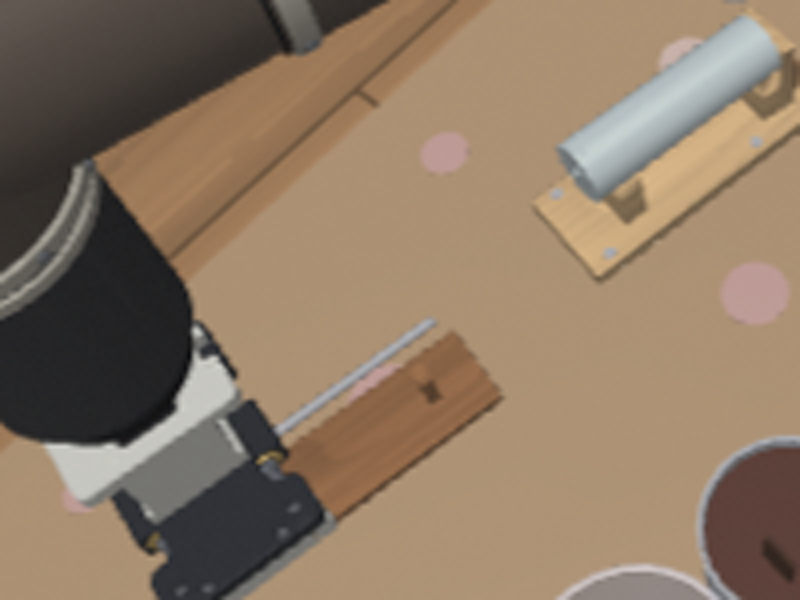

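Run:
```python
from h import *
# grip-time
Rg=Ro.from_euler('xyz',[76.4568,89.8656,-115.8164],degrees=True); pg=np.array([.4634,-.3267,.2015])
o=np.array([.4629,-.3257,.04]); d=np.array([np.cos(np.radians(77.7)),np.sin(np.radians(77.7)),0])
print("pin centre in tool",Rg.inv().apply(o-pg),"dir in tool",Rg.inv().apply(d))
s=telemetry.get_state(); p,R=pose(s)
T=lambda v:p+R.apply(v)
ct=Rg.inv().apply(o-pg); dt=Rg.inv().apply(d); ct[2]=0
tip=T(ct+.136*dt); print(tip,proj("scene",tip))
```

```text
pin centre in tool [ 0.1615 -0.0012  0.0006] dir in tool [-0.0023 -1.     -0.0005]
[ 0.4935 -0.193   0.0926] [np.float64(279.55382223575873), np.float64(237.63892617890423)]
```

```bash
cat >> h.py <<'E'
CT=np.array([.1615,-.0012,0]); 
H=np.array([np.cos(np.radians(78.8)),np.sin(np.radians(78.8)),0]); LAT=np.array([H[1],-H[0],0])
def tip(s=None):
    p,R=pose(s); return p+R.apply(CT+np.array([-.0023,-1,0])*.136)
def tcp_for_tip(t,R): return np.array(t)-R.apply(CT+np.array([-.0023,-1,0])*.136)
HOLE=np.array([.4868,-.065,.078])
E
python3 - <<'E'
from h import *
R=rotf(78.8,90)
plan(tcp_for_tip(HOLE-.02*H,R),R,n=7)
E
```

```text
7 [{"tx": 0.08, "ty": -0.59, "tz": 0.17, "ax": -0.03},
{"tx": 0.09, "ty": -0.59, "tz": 0.18, "ax": -0.02, "ay": -0.01, "az": -0.01},
{"tx": 0.08, "ty": -0.59, "tz": 0.17, "ax": -0.03},
{"tx": 0.09, "ty": -0.6, "tz": 0.17, "ax": -0.02},
{"tx": 0.08, "ty": -0.59, "tz": 0.16, "ax": -0.03, "az": -0.01},
{"tx": 0.09, "ty": -0.59, "tz": 0.17, "ax": -0.03, "ay": -0.01},
{"tx": 0.08, "ty": -0.59, "tz": 0.16, "ax": -0.02}]
```

>>> {"op": "play_rows", "data": {
  "steps": [
    {"gripper": 0,"tx": 0.08,"ty": -0.59,"tz": 0.17,"ax": -0.03,"ay": 0,"az": 0},
    {"gripper": 0,"tx": 0.09,"ty": -0.59,"tz": 0.17,"ax": -0.02,"ay": -0.01,"az": -0.01},
    {"gripper": 0,"tx": 0.08,"ty": -0.59,"tz": 0.17,"ax": -0.03,"ay": 0,"az": 0},
    {"gripper": 0,"tx": 0.09,"ty": -0.6,"tz": 0.17,"ax": -0.02,"ay": 0,"az": 0},
    {"gripper": 0,"tx": 0.08,"ty": -0.59,"tz": 0.16,"ax": -0.03,"ay": 0,"az": -0.01},
    {"gripper": 0,"tx": 0.09,"ty": -0.59,"tz": 0.17,"ax": -0.03,"ay": -0.01,"az": 0},
    {"gripper": 0,"tx": 0.08,"ty": -0.59,"tz": 0.16,"ax": -0.02,"ay": 0,"az": 0},
    {"gripper": 0,"tx": 0,"ty": 0,"tz": 0,"ax": 0,"ay": 0,"az": 0},
    {"gripper": 0,"tx": 0,"ty": 0,"tz": 0,"ax": 0,"ay": 0,"az": 0}
  ]
}}

```text
t: 20.7
eef_pos: [0.4563, -0.2188, 0.2381]
ee_rot: [0.109, 1.568, 3.056]
force: [0.3, -0.4, -0.4]
width: 0.0178
```

```bash
cat > chk.py <<'E'
from h import *
s=log(); p,R=pose(s); t=tip(s); d=HOLE-t
print(s["t"],"F",s["force"],"M",s["moment"],"w",s["width"]); print("x,y axes",R.as_matrix()[:,0],np.degrees(np.arctan2(*R.apply([0,-1,0])[1::-1])))
print("tip",t,"to hole along,lat,up mm",1e3*d@H,1e3*d@LAT,1e3*d[2])
print("tool d",R.inv().apply(d)/.025)
E
python3 chk.py
python3 - <<'E'
from h import *
for n in ("scene","top"):
    im=optics.grab_frame(n); cv2.imwrite(f"pics/{n}10.png",im[:,:,::-1])
    r,c=map(int,proj(n,HOLE)); print(n,r,c,proj(n,HOLE),proj(n,tip()))
    cv2.imwrite(f"pics/{n}10c.png",cv2.resize(im[r-30:r+30,c-40:c+40,::-1],(800,600),interpolation=cv2.INTER_CUBIC))
E
```

```text
20.7 F [ 0.3264 -0.4098 -0.3996] M [-0.0624  0.0842  0.0412] w 0.017761663660846933
x,y axes [-0.0029  0.0002 -1.    ] 78.88352268397895
tip [ 0.4823 -0.0842  0.0769] to hole along,lat,up mm 19.68635580247406 0.7239409292604564 1.0990827707822866
tool d [-0.0443 -0.7874 -0.03  ]
scene 242 273 [np.float64(242.41095653521324), np.float64(273.94224031282783)] [np.float64(247.22718393788645), np.float64(267.3630483737175)]
top 228 375 [np.float64(228.50210750485923), np.float64(375.5099061020933)] [np.float64(229.74953760493793), np.float64(382.7050094954931)]
```

View pics/scene10c.png

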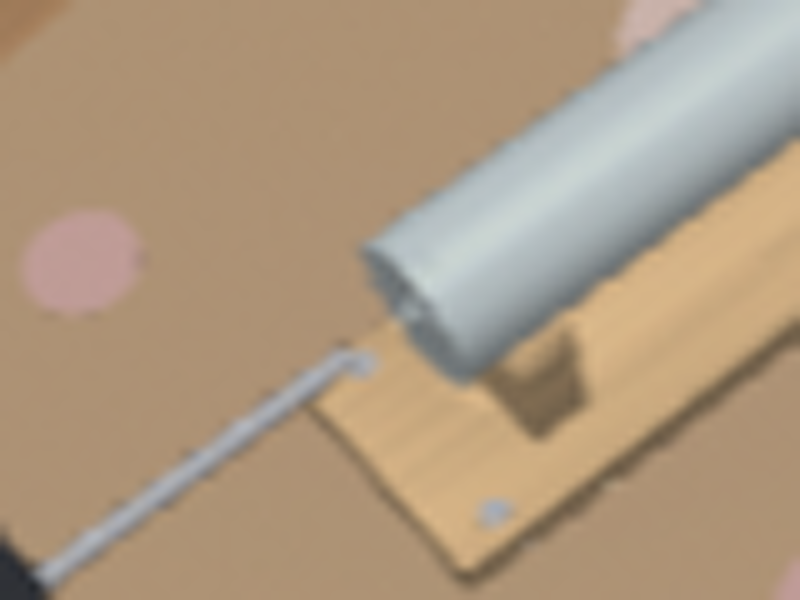

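View pics/top10c.png

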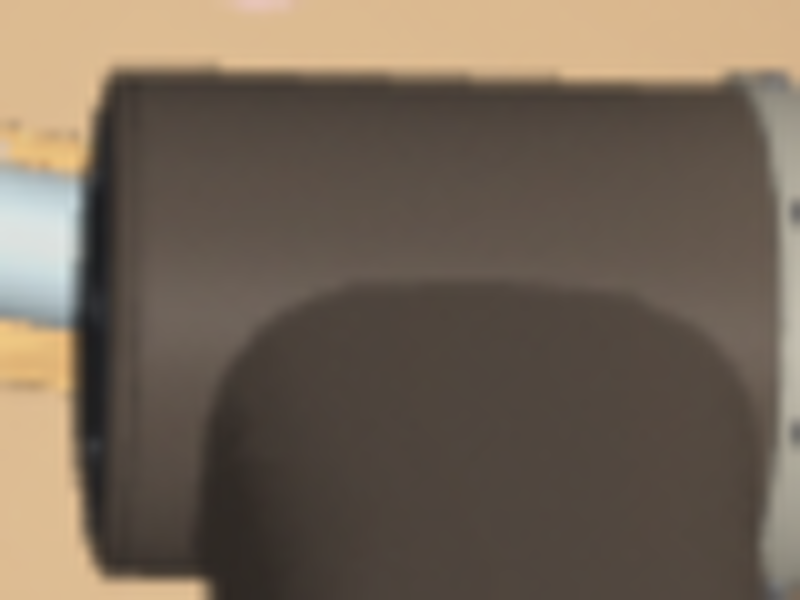

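>>> {"op": "play_rows", "data": {
  "steps": [
    {"gripper": 0,"tx": -0.04,"ty": -0.2,"tz": -0.03,"ax": 0,"ay": 0,"az": -0.01},
    {"gripper": 0,"tx": 0,"ty": -0.2,"tz": 0,"ax": 0,"ay": 0,"az": 0},
    {"gripper": 0,"tx": 0,"ty": -0.2,"tz": 0,"ax": 0,"ay": 0,"az": 0},
    {"gripper": 0,"tx": 0,"ty": 0,"tz": 0,"ax": 0,"ay": 0,"az": 0}
  ]
}}

```text
t: 21.13
eef_pos: [0.4603, -0.2043, 0.2397]
ee_rot: [-0.532, 1.569, 2.414]
force: [0.1, -0.7, -1.3]
width: 0.0176
```

```bash
python3 chk.py
```

```text
21.1333 F [ 0.1092 -0.6634 -1.2559] M [0.04   0.1037 0.0325] w 0.017556886603641065
x,y axes [-0.0014  0.0012 -1.    ] 78.8026310805154
tip [ 0.4867 -0.0695  0.0786] to hole along,lat,up mm 4.441049397696956 -0.7944795503787507 -0.6441470261673438
tool d [ 0.026  -0.1776  0.0317]
```

>>> {"op": "play_rows", "data": {
  "steps": [
    {"gripper": 0,"tx": 0.01,"ty": -0.06,"tz": 0.015,"ax": 0,"ay": 0,"az": 0},
    {"gripper": 0,"tx": 0,"ty": -0.04,"tz": 0,"ax": 0,"ay": 0,"az": 0},
    {"gripper": 0,"tx": 0,"ty": 0,"tz": 0,"ax": 0,"ay": 0,"az": 0}
  ]
}}

```text
t: 21.38
eef_pos: [0.4602, -0.2021, 0.2394]
ee_rot: [-0.428, 1.569, 2.518]
force: [-0.1, -0.4, -0.0]
width: 0.0173
```

```bash
python3 chk.py
```

```text
21.3833 F [-0.1404 -0.3792 -0.0382] M [0.0027 0.0633 0.0147] w 0.01733696265921568
x,y axes [-0.0016  0.0011 -1.    ] 78.80869594341874
tip [ 0.4866 -0.0674  0.0784] to hole along,lat,up mm 2.3693011597190363 -0.24352039110528728 -0.3580016918621892
tool d [ 0.0144 -0.0948  0.0097]
```

>>> {"op": "play_rows", "data": {
  "steps": [
    {"gripper": 0,"tx": 0,"ty": -0.06,"tz": 0,"ax": 0,"ay": 0,"az": 0},
    {"gripper": 0,"tx": 0,"ty": 0,"tz": 0,"ax": 0,"ay": 0,"az": 0}
  ]
}}

```text
t: 21.55
eef_pos: [0.4605, -0.2007, 0.2394]
ee_rot: [-0.462, 1.569, 2.484]
force: [-0.0, -0.4, -1.1]
width: 0.0177
```

>>> {"op": "play_rows", "data": {
  "steps": [
    {"gripper": 0,"tx": 0,"ty": -0.04,"tz": 0,"ax": 0,"ay": 0,"az": 0},
    {"gripper": 0,"tx": 0,"ty": 0,"tz": 0,"ax": 0,"ay": 0,"az": 0}
  ]
}}

```text
t: 21.72
eef_pos: [0.4607, -0.1998, 0.2394]
ee_rot: [-0.439, 1.569, 2.507]
force: [-0.9, -0.2, -0.6]
width: 0.0175
```

```bash
python3 chk.py
```

```text
21.7167 F [-0.8583 -0.1964 -0.6361] M [ 0.0064  0.123  -0.0353] w 0.017549707849378367
x,y axes [-0.0015  0.0011 -1.    ] 78.79922980688602
tip [ 0.4871 -0.065   0.0784] to hole along,lat,up mm -0.04285187713013215 -0.3182895256131151 -0.36617044244489916
tool d [0.0147 0.0017 0.0127]
```

Tip is at the expected face; continue in 1–1.5 mm steps watching the force.

>>> {"op": "play_rows", "data": {
  "steps": [
    {"gripper": 0,"tx": 0,"ty": -0.06,"tz": 0,"ax": 0,"ay": 0,"az": 0},
    {"gripper": 0,"tx": 0,"ty": 0,"tz": 0,"ax": 0,"ay": 0,"az": 0}
  ]
}}

```text
t: 21.88
eef_pos: [0.461, -0.1982, 0.2394]
ee_rot: [-0.453, 1.569, 2.493]
force: [0.3, 0.4, -0.8]
width: 0.0177
```

>>> {"op": "play_rows", "data": {
  "steps": [
    {"gripper": 0,"tx": 0,"ty": -0.06,"tz": 0,"ax": 0,"ay": 0,"az": 0},
    {"gripper": 0,"tx": 0,"ty": 0,"tz": 0,"ax": 0,"ay": 0,"az": 0}
  ]
}}

```text
t: 22.05
eef_pos: [0.4613, -0.1967, 0.2395]
ee_rot: [-0.479, 1.569, 2.467]
force: [-0.3, 0.2, -1.5]
width: 0.0175
```

>>> {"op": "play_rows", "data": {
  "steps": [
    {"gripper": 0,"tx": 0,"ty": -0.06,"tz": 0,"ax": 0,"ay": 0,"az": 0},
    {"gripper": 0,"tx": 0,"ty": 0,"tz": 0,"ax": 0,"ay": 0,"az": 0}
  ]
}}

```text
t: 22.22
eef_pos: [0.4616, -0.1953, 0.2394]
ee_rot: [-0.486, 1.569, 2.46]
force: [-0.6, 0.1, -1.0]
width: 0.018
```

```bash
python3 chk.py
```

```text
22.2167 F [-0.5932  0.0964 -1.031 ] M [0.0449 0.049  0.0795] w 0.01796310812202403
x,y axes [-0.0015  0.0012 -1.    ] 78.8014380460685
tip [ 0.488  -0.0605  0.0784] to hole along,lat,up mm -4.67564206242513 -0.33618445601455604 -0.38026850475124385
tool d [0.0151 0.187  0.0134]
```

>>> {"op": "play_rows", "data": {
  "steps": [
    {"gripper": 0,"tx": 0,"ty": -0.1,"tz": 0,"ax": 0,"ay": 0,"az": 0},
    {"gripper": 0,"tx": 0,"ty": -0.1,"tz": 0,"ax": 0,"ay": 0,"az": 0},
    {"gripper": 0,"tx": 0,"ty": 0,"tz": 0,"ax": 0,"ay": 0,"az": 0}
  ]
}}

```text
t: 22.47
eef_pos: [0.4626, -0.1901, 0.2395]
ee_rot: [-0.49, 1.569, 2.456]
force: [0.4, -0.4, -0.4]
width: 0.0175
```

>>> {"op": "play_rows", "data": {
  "steps": [
    {"gripper": 0,"tx": 0,"ty": -0.1,"tz": 0,"ax": 0,"ay": 0,"az": 0},
    {"gripper": 0,"tx": 0,"ty": -0.1,"tz": 0,"ax": 0,"ay": 0,"az": 0},
    {"gripper": 0,"tx": 0,"ty": -0.1,"tz": 0,"ax": 0,"ay": 0,"az": 0},
    {"gripper": 0,"tx": 0,"ty": 0,"tz": 0,"ax": 0,"ay": 0,"az": 0}
  ]
}}

```text
t: 22.8
eef_pos: [0.4641, -0.1828, 0.2395]
ee_rot: [-0.469, 1.569, 2.477]
force: [-0.4, 0.2, -1.2]
width: 0.0179
```

```bash
python3 chk.py;  python3 - <<'E'
from h import *
im=optics.grab_frame("scene"); r,c=242,274
cv2.imwrite("pics/s11c.png",cv2.resize(im[r-30:r+30,c-40:c+40,::-1],(800,600),interpolation=cv2.INTER_CUBIC))
E
```

```text
22.8 F [-0.356   0.2273 -1.1964] M [0.0701 0.0669 0.0084] w 0.017870007259357796
x,y axes [-0.0015  0.0012 -1.    ] 78.81621343943233
tip [ 0.4905 -0.048   0.0784] to hole along,lat,up mm -17.39611554663173 -0.30751814350213236 -0.4007596001890795
tool d [0.0155 0.6959 0.0125]
```

View pics/s11c.png

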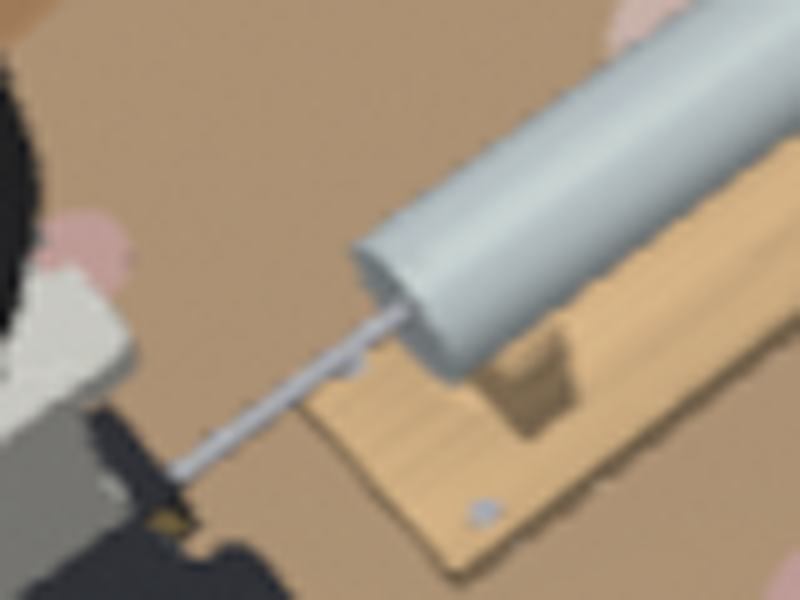

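>>> {"op": "play_rows", "data": {
  "steps": [
    {"gripper": 0,"tx": 0,"ty": -0.2,"tz": 0,"ax": 0,"ay": 0,"az": 0},
    {"gripper": 0,"tx": 0,"ty": -0.2,"tz": 0,"ax": 0,"ay": 0,"az": 0},
    {"gripper": 0,"tx": 0,"ty": -0.2,"tz": 0,"ax": 0,"ay": 0,"az": 0},
    {"gripper": 0,"tx": 0,"ty": -0.2,"tz": 0,"ax": 0,"ay": 0,"az": 0},
    {"gripper": 0,"tx": 0,"ty": -0.2,"tz": 0,"ax": 0,"ay": 0,"az": 0}
  ]
}}

```text
t: 23.27
eef_pos: [0.469, -0.158, 0.2395]
ee_rot: [-0.437, 1.569, 2.509]
force: [0.1, 0.2, -0.2]
width: 0.0178
```

>>> {"op": "play_rows", "data": {
  "steps": [
    {"gripper": 0,"tx": 0,"ty": -0.2,"tz": 0,"ax": 0,"ay": 0,"az": 0},
    {"gripper": 0,"tx": 0,"ty": -0.2,"tz": 0,"ax": 0,"ay": 0,"az": 0},
    {"gripper": 0,"tx": 0,"ty": -0.2,"tz": 0,"ax": 0,"ay": 0,"az": 0},
    {"gripper": 0,"tx": 0,"ty": -0.2,"tz": 0,"ax": 0,"ay": 0,"az": 0},
    {"gripper": 0,"tx": 0,"ty": -0.2,"tz": 0,"ax": 0,"ay": 0,"az": 0}
  ]
}}

```text
t: 23.68
eef_pos: [0.4738, -0.1336, 0.2395]
ee_rot: [-0.436, 1.569, 2.51]
force: [0.5, -0.1, -1.4]
width: 0.0177
```

```bash
python3 chk.py
```

```text
23.6833 F [ 0.4556 -0.1388 -1.4329] M [ 0.0468  0.1405 -0.0009] w 0.017676294513826424
x,y axes [-0.0015  0.0011 -1.    ] 78.80649791540381
tip [0.5002 0.0012 0.0784] to hole along,lat,up mm -67.54047325959276 -0.2740302859440593 -0.4317336621571105
tool d [0.0151 2.7016 0.0112]
```

>>> {"op": "play_rows", "data": {
  "steps": [
    {"gripper": 0,"tx": 0,"ty": -0.2,"tz": 0,"ax": 0,"ay": 0,"az": 0},
    {"gripper": 0,"tx": 0,"ty": -0.2,"tz": 0,"ax": 0,"ay": 0,"az": 0},
    {"gripper": 0,"tx": 0,"ty": -0.2,"tz": 0,"ax": 0,"ay": 0,"az": 0},
    {"gripper": 0,"tx": 0,"ty": -0.2,"tz": 0,"ax": 0,"ay": 0,"az": 0}
  ]
}}

```text
t: 24.02
eef_pos: [0.4777, -0.114, 0.2395]
ee_rot: [-0.413, 1.569, 2.533]
force: [-0.5, -0.4, -0.7]
width: 0.0178
```

>>> {"op": "play_rows", "data": {
  "steps": [
    {"gripper": 0,"tx": 0,"ty": -0.2,"tz": 0,"ax": 0,"ay": 0,"az": 0},
    {"gripper": 0,"tx": 0,"ty": -0.2,"tz": 0,"ax": 0,"ay": 0,"az": 0},
    {"gripper": 0,"tx": 0,"ty": -0.2,"tz": 0,"ax": 0,"ay": 0,"az": 0},
    {"gripper": 0,"tx": 0,"ty": -0.1,"tz": 0,"ax": 0,"ay": 0,"az": 0},
    {"gripper": 0,"tx": 0,"ty": 0,"tz": 0,"ax": 0,"ay": 0,"az": 0}
  ]
}}

```text
t: 24.43
eef_pos: [0.481, -0.0968, 0.2395]
ee_rot: [-0.426, 1.569, 2.52]
force: [-0.4, 0.4, -1.0]
width: 0.0177
```

```bash
python3 chk.py;  python3 - <<'E'
from h import *
im=optics.grab_frame("scene"); r,c=242,274
cv2.imwrite("pics/s12c.png",cv2.resize(im[r-30:r+30,c-40:c+40,::-1],(800,600),interpolation=cv2.INTER_CUBIC))
E
```

```text
24.4333 F [-0.3557  0.3798 -0.9873] M [0.1383 0.3202 0.0178] w 0.017684341743060075
x,y axes [-0.0017  0.0012 -1.    ] 78.83032758830562
tip [0.5074 0.038  0.0784] to hole along,lat,up mm -105.02563250134003 -0.15593144208174792 -0.4060075065886598
tool d [0.0126 4.201  0.0084]
```

View pics/s12c.png

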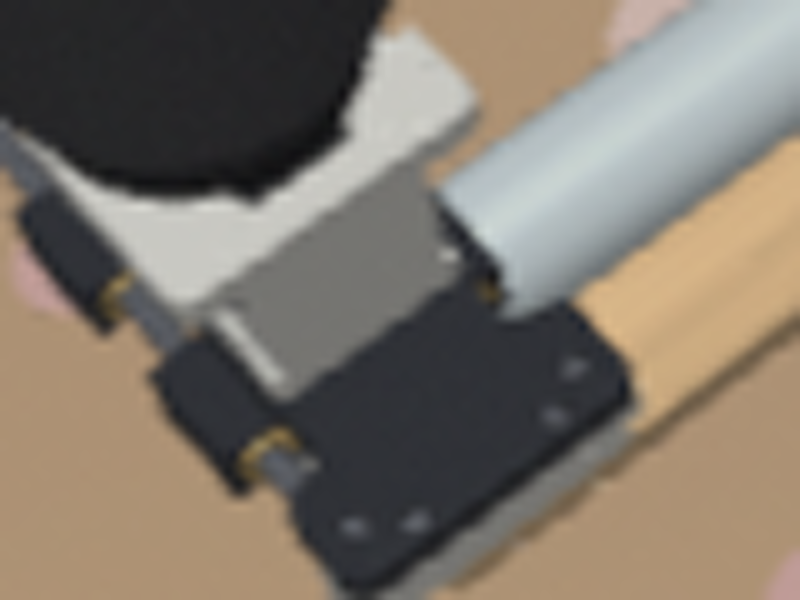

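>>> {"op": "play_rows", "data": {
  "steps": [
    {"gripper": 0,"tx": 0,"ty": -0.1,"tz": 0,"ax": 0,"ay": 0,"az": 0},
    {"gripper": 0,"tx": 0,"ty": -0.1,"tz": 0,"ax": 0,"ay": 0,"az": 0},
    {"gripper": 0,"tx": 0,"ty": 0,"tz": 0,"ax": 0,"ay": 0,"az": 0}
  ]
}}

```text
t: 24.73
eef_pos: [0.4819, -0.0922, 0.2394]
ee_rot: [-0.382, 1.569, 2.564]
force: [0.5, 1.0, -0.7]
width: 0.0173
```

>>> {"op": "play_rows", "data": {
  "steps": [
    {"gripper": 0,"tx": 0,"ty": -0.06,"tz": 0,"ax": 0,"ay": 0,"az": 0},
    {"gripper": 0,"tx": 0,"ty": 0,"tz": 0,"ax": 0,"ay": 0,"az": 0}
  ]
}}

```text
t: 24.9
eef_pos: [0.4822, -0.0909, 0.2395]
ee_rot: [-0.4, 1.569, 2.546]
force: [-1.4, 1.5, -1.2]
width: 0.0175
```

>>> {"op": "play_rows", "data": {
  "steps": [
    {"gripper": 0,"tx": 0,"ty": -0.04,"tz": 0,"ax": 0,"ay": 0,"az": 0},
    {"gripper": 0,"tx": 0,"ty": 0,"tz": 0,"ax": 0,"ay": 0,"az": 0}
  ]
}}

```text
t: 25.07
eef_pos: [0.4824, -0.0899, 0.2395]
ee_rot: [-0.35, 1.569, 2.596]
force: [-1.0, 0.2, -0.7]
width: 0.0177
```

>>> {"op": "play_rows", "data": {
  "steps": [
    {"gripper": 0,"tx": 0,"ty": -0.04,"tz": 0,"ax": 0,"ay": 0,"az": 0},
    {"gripper": 0,"tx": 0,"ty": 0,"tz": 0,"ax": 0,"ay": 0,"az": 0}
  ]
}}

```text
t: 25.23
eef_pos: [0.4826, -0.0889, 0.2395]
ee_rot: [-0.365, 1.569, 2.581]
force: [-1.5, -0.5, -0.8]
width: 0.018
```

>>> {"op": "play_rows", "data": {
  "steps": [
    {"gripper": 0,"tx": 0,"ty": -0.04,"tz": 0,"ax": 0,"ay": 0,"az": 0},
    {"gripper": 0,"tx": 0,"ty": 0,"tz": 0,"ax": 0,"ay": 0,"az": 0}
  ]
}}

```text
t: 25.4
eef_pos: [0.4828, -0.088, 0.2395]
ee_rot: [-0.332, 1.569, 2.614]
force: [-1.1, -0.7, -0.1]
width: 0.0178
```

>>> {"op": "play_rows", "data": {
  "steps": [
    {"gripper": 0,"tx": 0,"ty": -0.04,"tz": 0,"ax": 0,"ay": 0,"az": 0},
    {"gripper": 0,"tx": 0,"ty": 0,"tz": 0,"ax": 0,"ay": 0,"az": 0}
  ]
}}

```text
t: 25.57
eef_pos: [0.4829, -0.0874, 0.2395]
ee_rot: [0.091, 1.569, 3.037]
force: [-0.7, -5.3, -0.2]
width: 0.0174
```

>>> {"op": "play_rows", "data": {
  "steps": [
    {"gripper": 0,"tx": 0,"ty": -0.04,"tz": 0,"ax": 0,"ay": 0,"az": 0},
    {"gripper": 0,"tx": 0,"ty": 0,"tz": 0,"ax": 0,"ay": 0,"az": 0}
  ]
}}

```text
t: 25.73
eef_pos: [0.4829, -0.0871, 0.2395]
ee_rot: [0.485, 1.568, -2.852]
force: [0.2, -10.4, -0.8]
width: 0.018
```

```bash
python3 chk.py
```

```text
25.7333 F [  0.1685 -10.3898  -0.7527] M [-4.0463  0.4269 -0.1015] w 0.01801821194033132
x,y axes [-0.003  -0.0009 -1.    ] 78.80218888597678
tip [0.5091 0.0473 0.0781] to hole along,lat,up mm -114.50972037695652 -0.013406785857974057 -0.14616832329346352
tool d [0.0125 4.5804 0.0007]
```

>>> {"op": "play_rows", "data": {
  "steps": [
    {"gripper": 0,"tx": 0,"ty": -0.02,"tz": 0,"ax": 0,"ay": 0,"az": 0},
    {"gripper": 0,"tx": 0.02,"ty": 0,"tz": 0,"ax": 0,"ay": 0,"az": 0},
    {"gripper": 0,"tx": 0,"ty": 0,"tz": 0,"ax": 0,"ay": 0,"az": 0}
  ]
}}

```text
t: 25.98
eef_pos: [0.4829, -0.087, 0.2393]
ee_rot: [0.601, 1.567, -2.736]
force: [-1.7, -13.6, 2.8]
width: 0.0177
```

>>> {"op": "play_rows", "data": {
  "steps": [
    {"gripper": 0,"tx": 0.02,"ty": 0,"tz": 0,"ax": 0,"ay": 0,"az": 0},
    {"gripper": 0,"tx": 0,"ty": 0,"tz": 0,"ax": 0,"ay": 0,"az": 0}
  ]
}}

```text
t: 26.15
eef_pos: [0.4829, -0.087, 0.2389]
ee_rot: [0.592, 1.567, -2.745]
force: [-2.7, -14.0, 3.5]
width: 0.0176
```

```bash
python3 chk.py
```

```text
26.15 F [ -2.7236 -14.035    3.4999] M [-4.7499  0.9243 -0.0914] w 0.017567090826173883
x,y axes [-0.0031 -0.0013 -1.    ] 78.80321750757741
tip [0.509  0.0474 0.0774] to hole along,lat,up mm -114.56390988716747 0.029433598101476832 0.5521038570047571
tool d [-0.0135  4.5826 -0.0009]
```

>>> {"op": "play_rows", "data": {
  "steps": [
    {"gripper": 0,"tx": 0,"ty": 0.02,"tz": 0,"ax": 0,"ay": 0,"az": 0},
    {"gripper": 0.3,"tx": 0,"ty": 0,"tz": 0,"ax": 0,"ay": 0,"az": 0},
    {"gripper": 0.5,"tx": 0,"ty": 0,"tz": 0,"ax": 0,"ay": 0,"az": 0},
    {"gripper": 0.6,"tx": 0,"ty": 0,"tz": 0,"ax": 0,"ay": 0,"az": 0},
    {"gripper": 0.6,"tx": 0,"ty": 0,"tz": 0,"ax": 0,"ay": 0,"az": 0}
  ]
}}

```text
t: 26.57
eef_pos: [0.4837, -0.0858, 0.2387]
ee_rot: [-1.06, 1.569, 1.886]
force: [-0.6, 0.0, -0.2]
width: 0.0387
```

```bash
python3 chk.py
```

```text
26.5667 F [-0.5564  0.0362 -0.2456] M [ 0.0221  0.0874 -0.0282] w 0.038723947852282455
x,y axes [-0.0005  0.0014 -1.    ] 78.8165384816606
tip [0.5102 0.0491 0.0777] to hole along,lat,up mm -116.43232952571107 -0.8000626775464497 0.2744811078752435
tool d [-0.0171  4.6573  0.0334]
```

>>> {"op": "play_rows", "data": {
  "steps": [
    {"gripper": 0.7,"tx": 0,"ty": 0.05,"tz": 0,"ax": 0,"ay": 0,"az": 0},
    {"gripper": 0.7,"tx": -0.3,"ty": 0,"tz": 0,"ax": 0,"ay": 0,"az": 0},
    {"gripper": 0.7,"tx": -0.6,"ty": 0,"tz": 0,"ax": 0,"ay": 0,"az": 0},
    {"gripper": 0.7,"tx": -0.8,"ty": 0,"tz": 0,"ax": 0,"ay": 0,"az": 0},
    {"gripper": 0.7,"tx": -0.8,"ty": 0.3,"tz": 0,"ax": 0,"ay": 0,"az": 0},
    {"gripper": 0.7,"tx": -0.6,"ty": 0.8,"tz": 0,"ax": 0,"ay": 0,"az": 0},
    {"gripper": 0.7,"tx": 0,"ty": 0.8,"tz": 0,"ax": 0,"ay": 0,"az": -0.9},
    {"gripper": 0.7,"tx": 0,"ty": 0.8,"tz": 0,"ax": 0,"ay": 0,"az": -0.9},
    {"gripper": 0.7,"tx": 0,"ty": 0.8,"tz": 0,"ax": 0,"ay": 0,"az": -0.9},
    {"gripper": 0.7,"tx": 0,"ty": 0.5,"tz": 0,"ax": 0,"ay": 0,"az": -0.9},
    {"gripper": 0.7,"tx": 0,"ty": 0,"tz": 0,"ax": 0,"ay": 0,"az": 0},
    {"gripper": 0.7,"tx": 0,"ty": 0,"tz": 0,"ax": 0,"ay": 0,"az": 0}
  ]
}}

```text
t: 27.57
eef_pos: [0.4638, -0.1861, 0.307]
ee_rot: [-1.565, 1.194, 1.376]
force: [-0.0, -0.7, 0.2]
width: 0.0611
```

Run:
```python
from h import *
s=log(); print(s["t"],s["eef_pos"],s["force"],s["width"])
r,c=map(int,proj("wrist",[.486,-.066,.075],s)); print(r,c)
im=optics.grab_frame("wrist")[:,:,::-1]; cv2.imwrite("pics/w13c.png",cv2.resize(im[max(r-60,0):r+60,c-80:c+80],(800,600),interpolation=cv2.INTER_CUBIC))
im=optics.grab_frame("scene")[:,:,::-1]; cv2.imwrite("pics/s13.png",im); cv2.imwrite("pics/s13c.png",cv2.resize(im[190:280,240:360],(800,600),interpolation=cv2.INTER_CUBIC))
im=optics.grab_frame("top")[:,:,::-1];cv2.imwrite("pics/t13.png",im); cv2.imwrite("pics/t13c.png",cv2.resize(im[195:255,300:400],(800,480),interpolation=cv2.INTER_CUBIC))
```

```text
27.5667 [ 0.4638 -0.1861  0.307 ] [-0.041  -0.7243  0.1849] 0.06113415857833849
234 321
```

View pics/w13c.png

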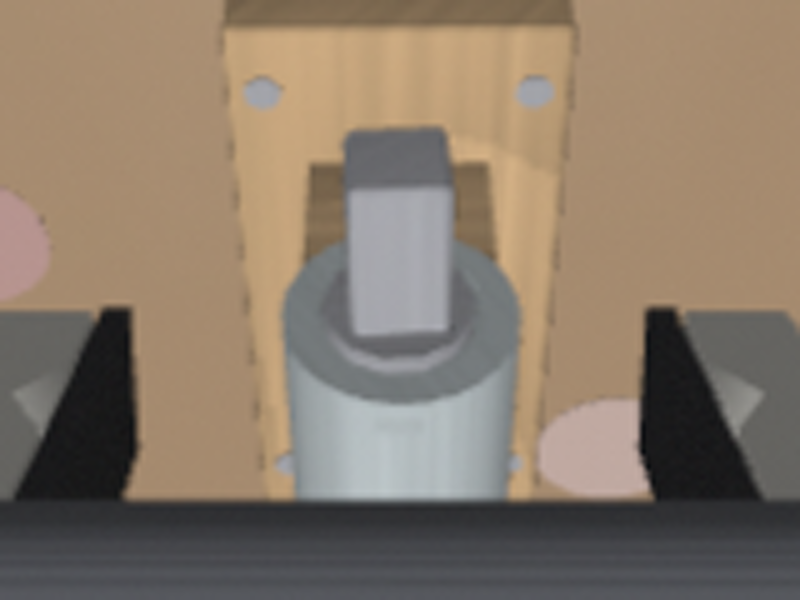

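View pics/s13c.png

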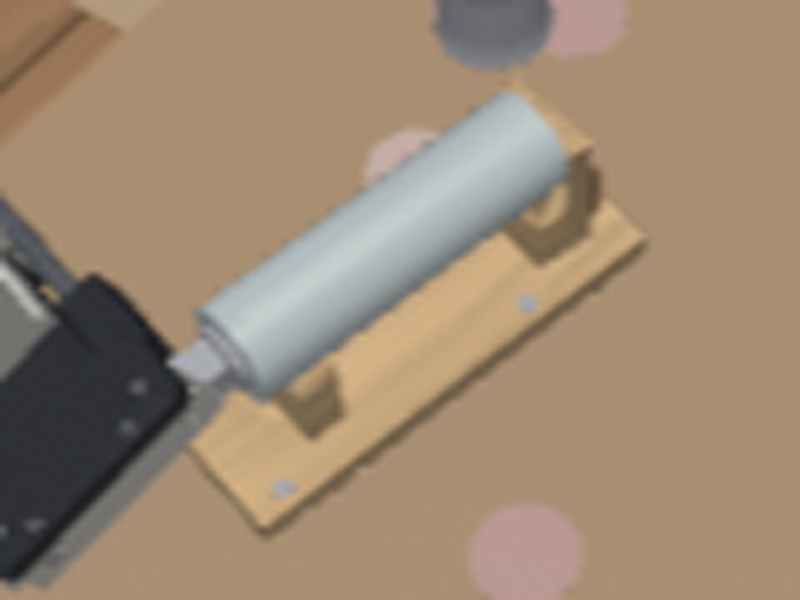

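View pics/t13c.png

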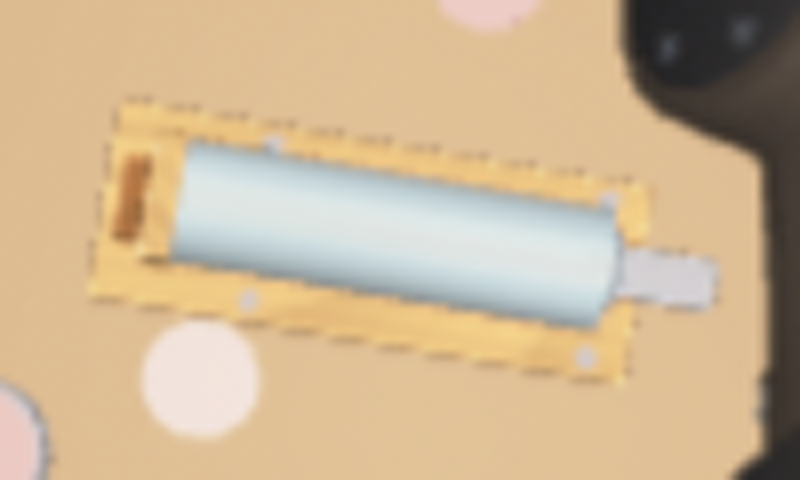

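Run:
```python
from station import job_done,telemetry
s=telemetry.get_state(); print(s["t"],s["force"]); print(job_done())
```

```text
27.7167 [-0.54435807  0.59848117 -0.10725055]
the job is handed in; nothing more can be done
None
```

The mould is lying in the V cradle with its mouth against the end stop. The wick pin is pushed through the base hole until its flange seated. I handed the job in at 27.7 s, against the 72 s limit.

- **Mould:** I took the grey slim mould, not the green look-alikes. I pushed it towards the stop until about 8 N showed contact, lowered it onto the Vs and let go. The scene and top pictures afterwards show it square in the Vs with no gap at the stop.
- **Wick hole:** The wrist camera put the hole about 3 mm (measured 3.6 mm) directly above the mould's axis. The pin went in on the first try.
- **Pin:** It met no resistance until about 114 mm in, where the flange contacted the base. I pressed to about 14 N, eased off and released. The close pictures show the flange on the base with no gap I could see. They are too coarse to rule out one of a few tenths of a millimetre.
- **Forces:** No force reading I took passed about 15 N at the wrist. Just after I let go of the mould, about 5 N upward showed on the wrist. It may have been the gripper's body lightly touching the mould, and it cleared on retreat.
- **End state:** At the end the gripper was clear of everything, with wrist force near zero. I saw no sign of the tins, wide mould, jug or stirrer having been touched. I did not make a separate before-and-after check of them.

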